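# Pick the split ring out of a sauce dispenser's strainer well

## Task

Get the split retaining ring out of the open sauce well so that its strainer can be washed: hook the toe of the square-handled pick under one end of the ring, lift that end gently up out of its groove and over the lip of the rim, without forcing the ring or pressing hard on the thin strainer, and hang the pick back in the tool block. Then draw the ring out and lay it down flat in the dark baking tray without letting it drop. Leave everything else where it is.

Things in the scene. Friction and masses are not known exactly. Their poses are not given: they have to be found in the camera images.
- dispenser: Fixed stainless condiment dispenser: cabinet 170 x 350 x 120 mm high with two round collars on top, 170 mm apart. Origin at table level under the axis of the OPEN well, which holds strainer and split ring; +y points to the other well, closed by a lid and a low pump with a black knob (188 mm high; leave it).
- well_rim (a point): Centre of the open well at the height of its rim top, 139.4 mm above the table. Collar 107 mm across its rolled rim. Inside, downwards: the rim's rounded lip (inner diameter 97 mm), the groove (100 mm) with the ring, a ledge (inner diameter 94 to 98 mm, its top 130.7 mm above the table) on which the ring lies, and inside the ledge the strainer, 127 mm above the table, so 3.7 mm under the ring.
- strainer: Thin perforated sheet, the floor of the open well, 94 mm across, its top 127 mm above the table (origin as the dispenser's). It gives springily, about 12 N per mm; a push of more than 10 N dents it.
- ring: Flat split spring ring of steel, 70 g, in the groove: outer diameter 100 mm, inner 84 (8 mm wide), 4 mm thick, edges rounded. It covers 308 degrees; the 52 degree gap is centred on its own -x. Origin: ring centre at its underside, following the part opposite the gap; z is its axis. It springs outward (free: about 4 mm larger across). More than 30 N from the pick bends it.
- ring_end_a (a point): Mid-section of the ring 6 mm of arc before its end on the +y side: 46 mm from the ring's axis, at +146 degrees from its +x. Hook here, under the inner edge (4 mm nearer the axis). Lifting takes some 8 to 16 N over the first 2 mm, then a few N; after some 9 mm the end clears the lip and springs about 3 mm outward on to the rim, where it stays.
- ring_end_b (a point): The same point at the other end, at -146 degrees. Either end will do. A raised end lying on the rim can be pinched across the ring's 8 mm width; pulled straight up by it, the rest of the ring peels out of the groove with 2 to 4 N.
- block: Fixed white tool block, 160 x 75 x 95 mm high, origin at the centre of its underside, with two square upright holes 28 x 28 mm, 88 mm deep, 37 mm either side of its centre along x. The pick hangs in one, a round-handled spike in the other. The pick's bit is held in a collet as it was last clamped: its toe's underside is 70 to 86 mm below the guard's; how far must be felt.
- block_hole0 (a point): Mouth of the block's hole at -x, at the block's top (95 mm).
- block_hole1 (a point): Mouth of the block's hole at +x, at the block's top (95 mm).
- pick: Hook pick, 90 g, hanging upright in the block. Origin on its axis under the black guard (disc 42 mm across, 4 mm thick, with an ear reaching 31 mm out in +x). Above, a black square handle 16 x 16 mm, faces along x and y, from 4 to 70 mm. Below, a steel bit 6 mm thick with a toe at its foot pointing to +x, as the ear: 3 mm thick, 6.6 mm wide, its round tip 12 mm from the axis. Reach: see block.
- tray: Fixed dark baking tray 280 x 220 mm, 18 mm high, 3 mm walls and floor (flat flanges outside make it 308 x 242 mm); origin at the centre of its underside, x along its 280 mm side. Some parts lie near its +x side; the rest of its floor is free.
- spike: Straight spike with a round black handle 22 mm thick and a round guard, in the block's other hole. Not needed, leave it.
- gasket: Closed rubber ring 48 mm across, in the tray, about 100 mm towards +x and +60 mm in y of its centre. Leave it.
- nozzle: Steel nozzle 28 mm across, 35 mm high, in the tray, about 105 mm towards +x and -60 mm in y of its centre. Leave it.
- mustard: Yellow bottle, 170 mm high, behind the dispenser. Leave it.
- ketchup: Red bottle, 180 mm high, behind the dispenser, nearer its lidded well. Leave it.
- spatula: Spatula lying at the right. Leave it.
- relish: Small jar, 70 mm high, at the right. Leave it.
Things that resemble listed ones, but are neither listed nor needed, are in the scene too. Leave any orange or purple look-alike of the pick alone.

How it is judged (in metres and radians):
On the way:
1. with the pick touching it, one end of the ring is raised past the lip, at least 6.3 mm out of its seat (contact force between pick and ring above 0.3 N and z of any of ring_end_a, ring_end_b in the frame of dispenser above 0.139 m), for 0.1 s.
At the end, for the whole second after the job is handed in: The ring lies flat (0.2 rad) and still on the tray floor, centre within 90 mm (x) and 62 mm (y) of the tray's, it and its ends under 16 mm above the tray's underside. The pick hangs upright (0.12 rad) and still in a hole of the block, axis within 12 mm, guard within 6 mm of the block top (x of ring in the frame of tray between -0.09 and 0.09 m and y of ring in the frame of tray between -0.062 and 0.062 m and z of each of ring, ring_end_a, ring_end_b in the frame of tray below 0.016 m and (angle between ring's own z axis and vertical below 0.2 rad or angle between ring's own z axis and vertical above 2.94 rad) and linear speed of each of ring, pick below 0.02 m/s and angle between pick's own z axis and vertical below 0.12 rad and z of pick in the frame of block between 0.089 and 0.101 m and (horizontal distance between pick and block_hole0 below 0.012 m or horizontal distance between pick and block_hole1 below 0.012 m)); the robot touches nothing.
It fails at once if the strainer is pushed with more than 10 N (contact force between strainer and anything else above 10 N).
It fails at once if the pick and the ring press on each other with more than 30 N (contact force between pick and ring above 30 N).
It fails at once if the ring falls into the tray from a height: faster than 0.7 m/s over the tray while the fingers do not hold it (linear speed of ring above 0.7 m/s and contact force between the fingers and ring below 0.1 N and x of ring in the frame of tray between -0.14 and 0.14 m and y of ring in the frame of tray between -0.11 and 0.11 m).
It fails at once if another thing is moved by more than 25 mm: the spike, the gasket, the nozzle, a bottle, the jar or the spatula (distance of any of mustard, ketchup, spatula, relish, spike, gasket, nozzle from where it was at the start of the episode above 0.025 m).
It also fails if it takes over 72 s, if anything falls off the work surface, if the arm or the gripper's body presses on something with over 40 N, if the wrist force passes 120 N, or if a joint passes its speed limit or range.

## Robot

A 6-joint arm with a two-finger parallel gripper is mounted at the origin on the work surface. World frame = base frame: x ahead of the robot, y to its left, z up, the work surface at z = 0. Lengths are in mm, angles in rad, forces in N, time in s.
With the tool pointing down it reaches from about 350 to 975 mm from the base axis. Payload 7.1 kg.
Tool frame: the origin (TCP) lies at the centre of the arm's flange, where the gripper is bolted on; the fingertips stand 182 mm ahead of it and the grasp point (between the pads) lies 163 mm ahead of it; z points along the fingers, y is the line along which they close (so a half turn about z gives the same grasp; the last joint's range is limited). The gripper opens to 88 mm and grips with 3 to 60 N. Pads are 20 mm wide; open, the fingers measure 115 mm over their backs; the gripper's body (75 mm by 178 mm) begins 61 mm behind the grasp point.
Start: joints at [-1.169, 0.423, 1.63, -0, 1.089, -0.019], TCP at [255.322, -570.453, 404.675] pointing down, gripper open.
Joint ranges: [-3, 3], [-0.9, 2.11], [0.09, 2.58], [-1.31, 4.45], [0.11, 2.69], [-2.54, 2.54]. Speed limits (rad/s): [2.39, 2.39, 3.01, 3.14, 3.14, 3.14].

## Interface

Orientations are given as a rotation vector (axis times angle).
In Python, from workcell import readout, get_image, ctrl gives the robot as it stands.
- The arm moves only by the tool step_arm, never from a script. Its argument "targets" is a list that holds one entry, the list of rows, each a list of 7 numbers: the shift along the world's x, y, z as a fraction of full scale, then the turn, a rotation vector about the world's x, y, z as a fraction of full scale, then the opening, from 0 (shut) to 1 (fully open). In form: [[[dx, dy, dz, wx, wy, wz, claw], ...]]. A call has exactly 5 rows; each row shifts and turns the commanded pose from where the row before left it; what a row does not reach is not made up. Full scale, the value 1, is 0.05 m for a shift and 4 degrees for a turn. A row lasts 1/8 s, in which the tool goes at most 62.5 mm and 10.7 degrees, less where a joint would pass 70% of its speed; a pose out of reach is approached as far as the arm can. A call with a number of a shift or a turn outside -1 to 1 is refused whole. A call with a gripper value outside its range is refused whole. The fingers move at their own pace and stop on an object; the grip force is fixed at half the most. Time passes only in rows, so rows that do not move let the fingers close, or fill a call up. It gives the time, the measured TCP pose, the force, the opening and the grip force at its end, in the units of the state.
- readout.get_obs(): the state, without advancing time (a new reading comes with each control period).
- get_image(name): name is "scene" or "top" or "wrist"; returns a dict with "pixels" (420x560x3 uint8, red, green, blue), "intrinsics" (3x3 intrinsics, pixels), "extrinsics" (4x4, takes a point from world to camera coordinates). Camera axes: x right, y down, z forward; pixel columns grow to the right and rows downward; lengths in mm; the calibration is good to about 2 mm. A picture is of the moment at which its call begins. There is no depth.
- ctrl.close_job(): hands the job in; it is judged then, once.
The state is a dict: "t": time; "qpos": joint angles; "qvel": joint speeds; "joint_torque": joint torques, N m; "ee_pos": TCP position; "orientation": TCP orientation; "ft_force": force on the tool from outside, world axes, zero at the start; "moment": the same for the moment, N m; "width": finger opening in mm; "grasp_force": force on a finger pad.
Only numpy, scipy, OpenCV 4.12 (cv2) and the standard library are available. Lean on these libraries where they do the work, as an engineer would, in place of code of your own. Each camera call takes 0.05 s, during which the arm holds its last target. There are 200 camera calls.

## Working session

There is one attempt and no reset: what is moved stays moved. The work goes in short steps, Python scripts to look and compute and a tool call to move; the robot and the scene stay as the last step left them, time stands still between calls to the robot, and variables do not carry over. Pictures are saved under pics/ and viewed, at most 10 in all, crops included, and the job is handed in when it is done.

Besides the shell and the picture viewer there is one more tool, called after "Request:" as name(argument=value, ...), one argument or row to a line, values as JSON. step_arm: Moves the arm, as the interface text tells. Shift numbers are shares of 0.05 m and turn numbers shares of 4 degrees, none past 1 either way. Its arguments: {"type":"object","properties":{"targets":{"type":"array"}},"required":["targets"]}

```bash
mkdir -p pics; cat > h.py <<'E'
from workcell import readout, get_image, ctrl
import numpy as np, cv2
def snap(n,f):
    d=get_image(n); np.savez('pics/'+f+'.npz',p=d["pixels"],K=d["intrinsics"],E=d["extrinsics"])
    cv2.imwrite('pics/'+f+'.png',np.ascontiguousarray(d["pixels"][:,:,::-1])); return d
def load(f):
    z=np.load('pics/'+f+'.npz'); return dict(pixels=z['p'],intrinsics=z['K'],extrinsics=z['E'])
def onz(d,u,v,z):
    K,E=np.array(d["intrinsics"]),np.array(d["extrinsics"]); R,t=E[:3,:3],E[:3,3]
    c=-R.T@t; r=R.T@np.linalg.inv(K)@np.array([u,v,1.]); return c+r*(z-c[2])/r[2]
def proj(d,P):
    K,E=np.array(d["intrinsics"]),np.array(d["extrinsics"]); q=K@(E[:3,:3]@np.array(P,float)+E[:3,3]); return q[:2]/q[2]
E
python3 - <<'E'
from h import *
a=snap("scene","s0");b=snap("top","t0")
print(readout.get_obs())
for d in (a,b): print(d["extrinsics"],d["intrinsics"])
im=np.hstack([cv2.imread('pics/s0.png'),cv2.imread('pics/t0.png')])
E
```

```text
{'t': 0.1, 'qpos': array([-1.16899926e+00,  4.23787489e-01,  1.63059592e+00, -1.79698737e-05,
        1.08864051e+00, -1.89910114e-02]), 'qvel': array([ 4.94307625e-04, -1.69875867e-03, -2.25638325e-03, -4.61823565e-06,
        2.79979935e-04,  2.15708214e-04]), 'joint_torque': array([-8.97193404e-04, -5.45613706e+01, -2.74325001e+01,  6.45635021e-02,
        1.89168047e-02, -3.90729087e-05]), 'ee_pos': array([ 255.22885971, -570.23734853,  403.9717945 ]), 'orientation': array([-3.07094249e+00, -6.55826742e-01,  4.52037404e-04]), 'ft_force': array([-0.52448075,  1.06546494,  0.29205241]), 'moment': array([ 0.07020323, -0.02686565, -0.02215221]), 'grasp_force': 0.0, 'width': 87.76227474222912}
[[-8.31877673e-01  5.54945652e-01  3.85496607e-03  5.41430744e+02]
 [ 4.00105504e-01  6.04553068e-01 -6.88789644e-01 -6.19319472e+01]
 [-3.84571350e-01 -5.71446333e-01 -7.24951009e-01  1.33046493e+03]
 [ 0.00000000e+00  0.00000000e+00  0.00000000e+00  1.00000000e+00]] [[474.07071535   0.         278.34779869]
 [  0.         474.07071535 203.86283901]
 [  0.           0.           1.        ]]
[[-2.09828753e-02 -9.99578435e-01 -2.00666640e-02 -9.85227187e+01]
 [-9.80289188e-01  2.45135149e-02 -1.96041309e-01  5.72414348e+02]
 [ 1.96450570e-01  1.55576234e-02 -9.80390297e-01  1.02766497e+03]
 [ 0.00000000e+00  0.00000000e+00  0.00000000e+00  1.00000000e+00]] [[433.9156457    0.         282.92816443]
 [  0.         433.9156457  203.28255375]
 [  0.           0.           1.        ]]
```

View pics/s0.png

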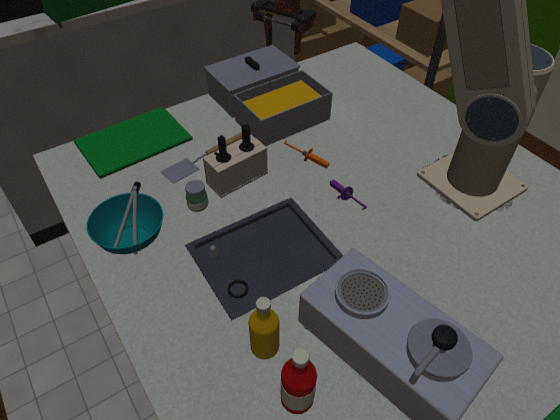

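View pics/t0.png

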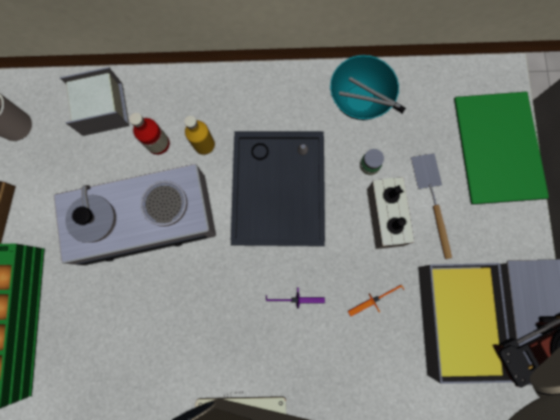

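Scene: block tools at top (394,193) and (397,226); look-alikes are orange (375,300) and purple (297,300), both lying flat on the table. The open well is at top (164,204), the lidded well at (90,216), and the tray at (279,188). The pick is one of the two tools in the block. Next I measure and crop the block.

```bash
python3 - <<'E'
from h import *
t=load('t0');s=load('s0')
def tri(uv1,uv2):
    P=[]
    for d,uv in((t,uv1),(s,uv2)): P.append(d['intrinsics']@d['extrinsics'][:3])
    X=cv2.triangulatePoints(P[0],P[1],np.array(uv1,float).reshape(2,1),np.array(uv2,float).reshape(2,1)); return (X[:3]/X[3]).ravel().round(1)
print('well',onz(t,164,204,139).round(),onz(s,362,292,139).round(),tri((164,204),(362,292)))
print('knob',tri((83,215),(444,338)))
print('tray',[onz(t,u,v,18).round() for u,v in((235,132),(323,132),(324,244),(232,244))])
print('blocktop',[onz(t,u,v,95).round() for u,v in((374,181),(402,178),(411,241),(382,245))])
a=cv2.resize(cv2.imread('pics/s0.png')[115:200,190:290],None,fx=6,fy=6,interpolation=2)[:510]
b=cv2.resize(cv2.imread('pics/t0.png')[170:255,365:415],None,fx=4,fy=6,interpolation=2)[:510]
cv2.imwrite('pics/c0.png',np.hstack([a,b]))
E
```

```text
well [558. 162. 139.] [568. 166. 139.] [561.9 163.5 129.5]
knob [531.1 330.6 176.1]
tray [array([775.,  13.,  18.]), array([ 769., -222.,   18.]), array([ 470., -213.,   18.]), array([475.,  21.,  18.])]
blocktop [array([ 612., -334.,   95.]), array([ 617., -402.,   95.]), array([ 464., -411.,   95.]), array([ 456., -343.,   95.])]
```

View pics/c0.png

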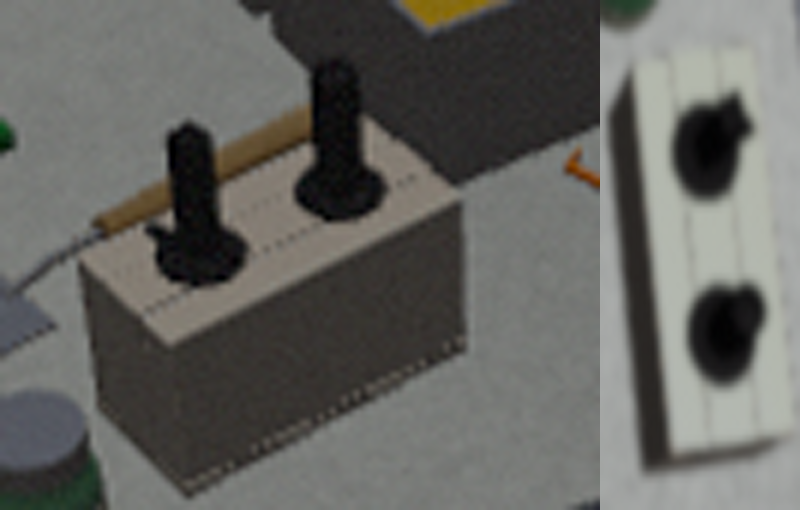

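The crop shows the square, eared tool in the +x hole (scene (200,255)/6 and top (392,195)), with the ear at the guard's left. That tool is the pick. Moving over it.

Request:
step_arm(
  targets=[
    [[0.9,0.56,0,0,0,0,1],[0.9,0.56,0,0,0,0,1],[0.9,0.56,0,0,0,0,1],[0.9,0.56,0,0,0,0,1],[0.9,0.56,0,0,0,0,1]],
  ],
)

```text
t: 0.72
ee_pos: [481.6, -429.3, 404.3]
orientation: [-3.072, -0.656, 0.001]
ft_force: [-0.1, -0.7, 0.2]
width: 88.2
grasp_force: 0.0
```

```bash
python3 - <<'E'
from h import *
from scipy.spatial.transform import Rotation as R
d=snap("wrist","w0");o=readout.get_obs();E=d['extrinsics']
c=-E[:3,:3].T@E[:3,3];T=R.from_rotvec(o['orientation']).as_matrix()
print(o['ee_pos'],c,T.T@(c-o['ee_pos']),(T.T@E[:3,:3].T).round(3),d['intrinsics'][0])
print(proj(d,[574,-370,99]))
E
```

```text
[ 485.89928882 -426.30928492  404.39794104] [ 549.5378393  -399.47636171  384.77580771] [68.9882294   1.69708527 19.8152239 ] [[-0.003 -0.962 -0.274]
 [ 1.    -0.003  0.   ]
 [-0.001 -0.274  0.962]] [303.68640047   0.         281.60537937]
[262.17343743  81.80170843]
```

View pics/w0.png

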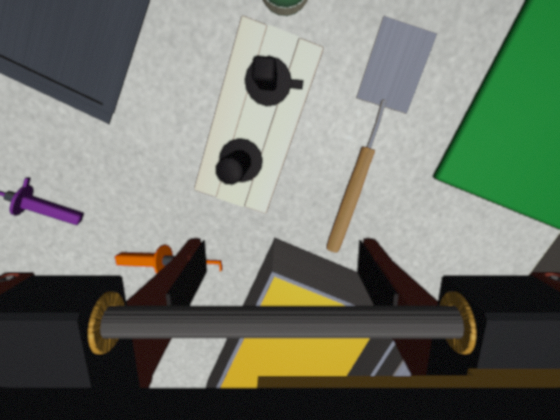

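The wrist view shows the block at (243,16)-(266,212), the pick guard at (268,80) with its ear tip at (302,84), the square handle top at (264,68), and the round spike at (238,160).

```bash
python3 - <<'E'
from h import *
d=load('w0')
print('block',[onz(d,u,v,95).round(1) for u,v in((243,16),(323,45),(266,212),(196,190))])
g=onz(d,268.5,80,98);e=onz(d,302,84,98);h=onz(d,264,68,169);print(g,e,h,np.degrees(np.arctan2(*(e-g)[1::-1])),np.linalg.norm(e-g))
# dark guard mask moments
im=d['pixels'].astype(int)[40:115,225:315]; m=(im.max(2)<70).astype(np.uint8)
n,l,st,ce=cv2.connectedComponentsWithStats(m);print(st,ce+[225,40])
E
```

```text
block [array([ 615.1, -334.7,   95. ]), array([ 622.8, -405.8,   95. ]), array([ 465.1, -420.4,   95. ]), array([ 457.8, -349.2,   95. ])]
[ 577.70291437 -374.38193017   98.        ] [ 586.74815963 -402.57548433   98.        ] [ 576.20432701 -375.01711112  169.        ] -72.21237144998169 29.609001301155754
[[   0    0   90   75 4952]
 [  21   16   56   49 1798]] [[269.7296042   75.81583199]
 [268.8676307   80.26140156]]
```

Request:
step_arm(
  targets=[
    [[0.9,0.52,0,0,0,-0.75,1],[0.9,0.52,-0.4,0,0,-0.75,1],[0,0,-0.4,0,0,0,1],[0,0,0,0,0,0,1],[0,0,0,0,0,0,1]],
  ],
)

```text
t: 1.4
ee_pos: [569.4, -379.4, 364.9]
orientation: [-3.103, -0.493, 0.001]
ft_force: [0.3, -0.3, 1.0]
width: 88.0
grasp_force: 0.0
```

```bash
python3 - <<'E'
from h import *
o=readout.get_obs();print(o['ee_pos'],o['orientation'],o['qpos'])
for n,z in(('t0',139.4),('s0',139.4)):
    d=load(n);im=cv2.cvtColor(d['pixels'],cv2.COLOR_RGB2GRAY)
    print(n)
    for r in (43,46,49):
        print(r,[int(im[tuple(int(round(x)) for x in proj(d,[561+r*np.cos(a),163.5+r*np.sin(a),134])[::-1])]) for a in np.radians(np.arange(0,360,15))])
E
```

```text
[ 569.35753145 -379.39889141  364.89739793] [-3.10265166e+00 -4.92752076e-01  5.95749109e-04] [-6.05144923e-01  5.51376697e-01  1.51690762e+00 -2.52006954e-04
  1.07362129e+00  6.50769576e-01]
t0
43 [102, 86, 87, 80, 78, 92, 77, 91, 86, 95, 94, 86, 95, 90, 111, 112, 111, 116, 103, 106, 100, 102, 94, 89]
46 [108, 97, 98, 94, 101, 103, 101, 102, 102, 107, 110, 103, 114, 111, 122, 124, 120, 125, 122, 115, 110, 109, 107, 103]
49 [111, 108, 109, 107, 106, 107, 112, 108, 116, 113, 123, 128, 124, 118, 116, 104, 112, 118, 117, 121, 118, 121, 119, 115]
s0
43 [61, 52, 71, 82, 85, 84, 89, 89, 85, 87, 85, 97, 104, 101, 99, 89, 85, 87, 81, 61, 63, 66, 73, 68]
46 [81, 77, 85, 84, 89, 88, 89, 93, 85, 83, 83, 69, 67, 49, 50, 88, 85, 86, 85, 92, 84, 93, 89, 81]
49 [92, 94, 98, 101, 104, 96, 95, 108, 108, 107, 111, 103, 83, 74, 82, 80, 73, 74, 76, 86, 88, 86, 89, 86]
```

Request:
step_arm(
  targets=[
    [[0.15,0.09,-0.5,0,0,0,1],[0,0,-0.5,0,0,0,1],[0,0,-0.3,0,0,0,1],[0,0,0,0,0,0,0],[0,0,0,0,0,0,0]],
  ],
)

```text
t: 2.02
ee_pos: [577.9, -374.5, 300.8]
orientation: [3.101, 0.493, 0.002]
ft_force: [-0.3, -0.2, -0.2]
width: 71.1
grasp_force: 0.0
```

Request:
step_arm(
  targets=[
    [[0,0,0,0,0,0,0],[0,0,0,0,0,0,0],[0,0,0,0,0,0,0],[0,0,0,0,0,0,0],[0,0,0.1,0,0,0,0]],
  ],
)

```text
t: 2.65
ee_pos: [577.7, -373.8, 304.4]
orientation: [-3.102, -0.494, 0.001]
ft_force: [-0.1, -0.5, 0.7]
width: 20.9
grasp_force: 0.0
```

Request:
step_arm(
  targets=[
    [[0,0,-0.1,0,0,0,0],[0,0,0,0,0,0,0],[0,0,0,0,0,0,0],[0,0,0,0,0,0,0],[0,0,0,0,0,0,0]],
  ],
)

```text
t: 3.28
ee_pos: [578.4, -374.0, 303.1]
orientation: [3.101, 0.494, 0.003]
ft_force: [-5.4, 3.8, 20.6]
width: 15.7
grasp_force: 30.0
```

Request:
step_arm(
  targets=[
    [[0,0,0.4,0,0,0,0],[0,0,0.8,0,0,0,0],[0,0,1,0,0,0,0],[0,0.2,0.8,0,0,0,0],[-0.1,0.9,0.1,0,0,0,0]],
  ],
)

```text
t: 3.9
ee_pos: [573.4, -320.3, 459.0]
orientation: [3.098, 0.49, 0.009]
ft_force: [-0.4, 0.9, -1.8]
width: 15.7
grasp_force: 30.0
```

Request:
step_arm(
  targets=[
    [[-0.15,0.95,0,0,0,0,0],[-0.15,0.95,0,0,0,0,0],[-0.15,0.95,0,0,0,0,0],[-0.15,0.95,0,0,0,0,0],[-0.15,0.95,0,0,0,0,0]],
  ],
)

```text
t: 4.53
ee_pos: [534.8, -80.1, 455.2]
orientation: [3.102, 0.494, 0.001]
ft_force: [-0.0, 0.1, -0.4]
width: 15.7
grasp_force: 30.0
```

Request:
step_arm(
  targets=[
    [[-0.15,0.95,0,0,0,0,0],[-0.15,0.95,0,0,0,0,0],[-0.15,0.95,0,0,0,0,0],[-0.15,0.9,0,0,0,0,0],[0,0,0,0,0,0,0]],
  ],
)

```text
t: 5.15
ee_pos: [504.8, 108.3, 455.1]
orientation: [-3.101, -0.5, -0.001]
ft_force: [0.3, -0.7, -0.6]
width: 16.2
grasp_force: 30.0
```

```bash
python3 - <<'E'
from h import *
import time
o=readout.get_obs();print(o['ee_pos'],o['orientation'],o['qpos'],o['ft_force'],o['width'])
d=snap("wrist","w1");print(proj(d,[561,163.5,139.4]))
E
```

```text
[504.76377735 108.27252756 455.11427533] [-3.10114558e+00 -5.00481715e-01 -8.93531351e-04] [1.88170999e-01 2.02881919e-01 1.81913878e+00 3.39019396e-04
 1.11899426e+00 1.43880651e+00] [ 0.30713285 -0.66213382 -0.58795577] 16.209317666019682
[243.96275121 126.83996312]
```

View pics/w1.png

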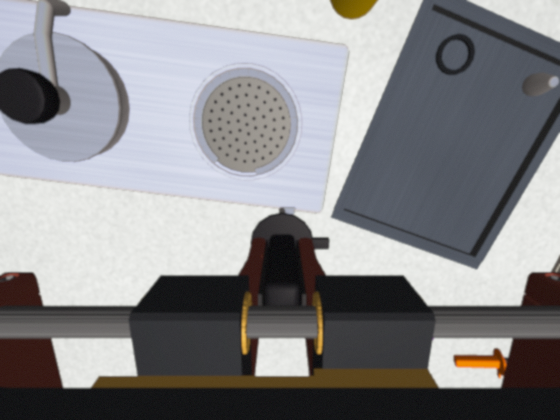

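Clear view: the well is at (246,121), the strainer is free of obstruction, and the pick is held at (282,240) with the ear to the right. I'll crop the well to find the gap.

```bash
python3 - <<'E'
from h import *
d=load('w1')
im=d['pixels'][60:185,185:310,::-1].astype(float)
im=np.clip((im-90)*1.6,0,255).astype(np.uint8)
a=cv2.resize(im,(600,600),interpolation=cv2.INTER_CUBIC); cv2.imwrite('pics/c1.png',a)
E
```

```text
(no output)
```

View pics/c1.png

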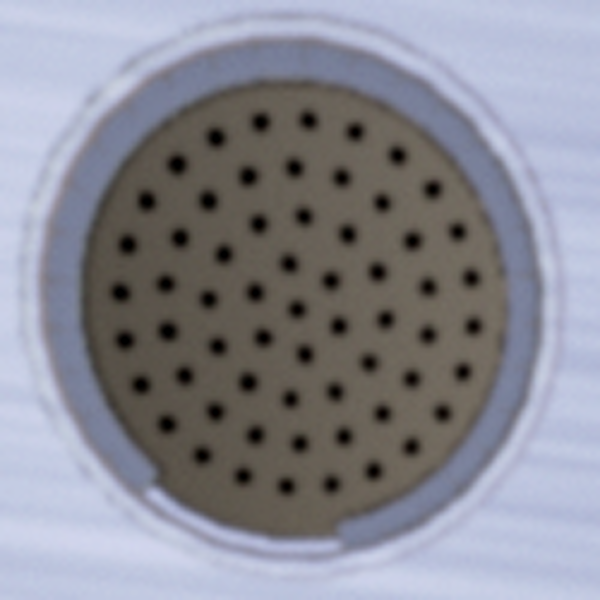

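The crop shows the ring's gap at the lower left. Its ends are at crop (150,481) and (340,535), which is pixel ≈(216,160) and (256,171) in the full image.

```bash
python3 - <<'E'
from h import *
d=load('w1');im=d['pixels'].astype(int)
P=lambda x,y,z: onz(d,185+(x+.5)/4.8-.5,60+(y+.5)/4.8-.5,z)
m=((im[:,:,0]-im[:,:,2])>-4).astype(np.uint8)[60:185,185:310]
m=cv2.morphologyEx(m,cv2.MORPH_CLOSE,np.ones((5,5)))
c=max(cv2.findContours(m,0,cv2.CHAIN_APPROX_NONE)[0],key=cv2.contourArea)[:,0]
w=np.array([onz(d,185+x,60+y,132.7)[:2] for x,y in c])
def fit(w):
    A=np.c_[2*w,np.ones(len(w))];s=np.linalg.lstsq(A,(w**2).sum(1),rcond=None)[0];return s[:2],np.sqrt(s[2]+s[:2]@s[:2])
k=np.ones(len(w),bool)
for i in range(4):
    ctr,r=fit(w[k]);res=np.abs(np.hypot(*(w-ctr).T)-r);k=res<1
print('inner',ctr,r,k.mean())
for nm,pts,z in (('ringouter',[(42,285),(291,37),(541,285),(100,130),(480,130)],134.7),('rim out',[(20,285),(290,10),(562,290)],136)):
    print(nm,fit(np.array([P(*p,z)[:2] for p in pts])))
for p in ((158,472),(143,490),(338,522),(342,548)):
    q=P(*p,134.7)[:2]-ctr;print(p,np.hypot(*q),np.degrees(np.arctan2(q[1],q[0])))
E
```

```text
inner [563.72358224 163.18838297] 42.356169206466824 0.8461538461538461
ringouter (array([563.82741697, 163.15507592]), np.float64(49.577890444011466))
rim out (array([564.3640283 , 163.54164948]), np.float64(53.55697945408117))
(158, 472) 43.04472122707897 156.5281079761545
(143, 490) 47.976180678836364 156.52166022227644
(338, 522) 43.07878924842713 -151.04887995366633
(342, 548) 48.52834811452331 -151.40892310028943
```

```bash
python3 - <<'E'
from h import *
from scipy.spatial.transform import Rotation as R
d=load('w1');o=readout.get_obs();T=R.from_rotvec([-3.1011,-.5005,-.0009]).as_matrix();p=np.array([504.76,108.27,455.11])
f=lambda x,y,z: proj(d,p+T@np.array([x,y,z])).round(1)
print('guard front top/bot',f(21,0,204),f(21,0,208),'left/right',f(0,-21,204),f(0,21,204),'ear',f(0,31,206))
for L in(70,78,86): print(L,'toe tip',f(0,12,208+L),'bit front',f(3,0,208+L),f(3,12,208+L))
a=cv2.resize(cv2.imread('pics/w1.png')[195:260,235:345],None,fx=7,fy=7,interpolation=2);cv2.imwrite('pics/c2.png',a)
print(o['ee_pos'],o['ft_force'])
E
```

```text
guard front top/bot [280.5 210.3] [280.5 208.6] left/right [248.2 241.3] [312.8 241.3] ear [327.7 240.1]
70 toe tip [294.3 209.9] bit front [280.7 206.6] [294.3 206.6]
78 toe tip [293.9 207.5] bit front [280.7 204.3] [293.9 204.3]
86 toe tip [293.6 205.2] bit front [280.7 202.1] [293.6 202.1]
[505.08332473 106.99487435 455.04084597] [ 0.13381337 -1.09060426 -0.75331183]
```

View pics/c2.png

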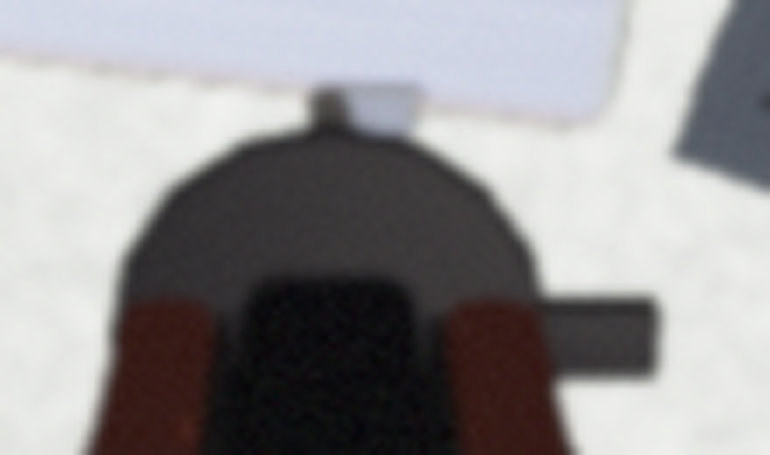

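The toe tip's x position is consistent with a straight grip, and the bit appears short (L ≈ 70–77). End a (148.8°) is the reachable one. Rotating +220° while moving over its pre-hook point.

Request:
step_arm(
  targets=[
    [[0.013,0.0255,0,0,0,1,0],[0.013,0.0255,0,0,0,1,0],[0.013,0.0255,0,0,0,1,0],[0.013,0.0255,0,0,0,1,0],[0.013,0.0255,0,0,0,1,0]],
  ],
)

```text
t: 5.82
ee_pos: [508.9, 111.0, 454.8]
orientation: [2.969, 1.026, 0.0]
ft_force: [-1.5, 0.9, -0.4]
width: 16.2
grasp_force: 30.0
```

Request:
step_arm(
  targets=[
    [[0.013,0.0255,0,0,0,1,0],[0.013,0.0255,0,0,0,1,0],[0.013,0.0255,0,0,0,1,0],[0.013,0.0255,0,0,0,1,0],[0.013,0.0255,0,0,0,1,0]],
  ],
)

```text
t: 6.45
ee_pos: [512.2, 117.3, 454.8]
orientation: [2.745, 1.526, 0.0]
ft_force: [-0.6, -0.3, -0.6]
width: 16.1
grasp_force: 30.0
```

Request:
step_arm(
  targets=[
    [[0.013,0.0255,0,0,0,1,0],[0.013,0.0255,0,0,0,1,0],[0.013,0.0255,0,0,0,1,0],[0.013,0.0255,0,0,0,1,0],[0.013,0.0255,0,0,0,1,0]],
  ],
)

```text
t: 7.08
ee_pos: [515.5, 123.7, 454.8]
orientation: [2.439, 1.98, -0.0]
ft_force: [0.2, 0.3, -1.4]
width: 16.1
grasp_force: 30.0
```

Request:
step_arm(
  targets=[
    [[0.013,0.0255,0,0,0,1,0],[0.013,0.0255,0,0,0,1,0],[0.013,0.0255,0,0,0,1,0],[0.013,0.0255,0,0,0,1,0],[0.013,0.0255,0,0,0,1,0]],
  ],
)

```text
t: 7.7
ee_pos: [518.7, 130.1, 454.8]
orientation: [2.058, 2.373, -0.0]
ft_force: [0.3, -0.4, -1.5]
width: 16.2
grasp_force: 30.0
```

Request:
step_arm(
  targets=[
    [[0.013,0.0255,0,0,0,1,0],[0.013,0.0255,0,0,0,1,0],[0.013,0.0255,0,0,0,1,0],[0.013,0.0255,0,0,0,1,0],[0.013,0.0255,0,0,0,1,0]],
  ],
)

```text
t: 8.32
ee_pos: [522.0, 136.4, 454.8]
orientation: [1.614, 2.695, -0.0]
ft_force: [0.3, -0.3, -1.4]
width: 15.8
grasp_force: 30.0
```

Request:
step_arm(
  targets=[
    [[0.013,0.0255,0,0,0,1,0],[0.013,0.0255,0,0,0,1,0],[0.013,0.0255,0,0,0,1,0],[0.013,0.0255,0,0,0,1,0],[0.013,0.0255,0,0,0,1,0]],
  ],
)

```text
t: 8.95
ee_pos: [525.3, 142.8, 454.8]
orientation: [1.122, 2.934, -0.001]
ft_force: [-0.2, 0.4, -1.2]
width: 15.5
grasp_force: 30.0
```

Request:
step_arm(
  targets=[
    [[0.013,0.0255,0,0,0,1,0],[0.013,0.0255,0,0,0,1,0],[0.013,0.0255,0,0,0,1,0],[0.013,0.0255,0,0,0,1,0],[0.013,0.0255,0,0,0,1,0]],
  ],
)

```text
t: 9.57
ee_pos: [528.5, 149.2, 454.8]
orientation: [0.595, 3.084, -0.001]
ft_force: [0.6, 0.2, -0.8]
width: 15.7
grasp_force: 30.0
```

Request:
step_arm(
  targets=[
    [[0.013,0.0255,0,0,0,1,0],[0.013,0.0255,0,0,0,1,0],[0.013,0.0255,0,0,0,1,0],[0.013,0.0255,0,0,0,1,0],[0.013,0.0255,0,0,0,1,0]],
  ],
)

```text
t: 10.2
ee_pos: [531.8, 155.5, 454.8]
orientation: [0.051, 3.141, -0.001]
ft_force: [-0.2, 0.4, -1.6]
width: 15.9
grasp_force: 30.0
```

Request:
step_arm(
  targets=[
    [[0.013,0.0255,0,0,0,1,0],[0.013,0.0255,0,0,0,1,0],[0.013,0.0255,0,0,0,1,0],[0.013,0.0255,0,0,0,1,0],[0.013,0.0255,0,0,0,1,0]],
  ],
)

```text
t: 10.82
ee_pos: [535.1, 161.9, 454.8]
orientation: [-0.495, 3.102, -0.001]
ft_force: [-0.9, -0.4, -0.5]
width: 15.7
grasp_force: 30.0
```

Request:
step_arm(
  targets=[
    [[0.013,0.0255,0,0,0,1,0],[0.013,0.0255,0,0,0,1,0],[0.013,0.0255,0,0,0,1,0],[0.013,0.0255,0,0,0,1,0],[0.013,0.0255,0,0,0,1,0]],
  ],
)

```text
t: 11.45
ee_pos: [538.3, 168.3, 454.8]
orientation: [-1.027, 2.969, -0.001]
ft_force: [-0.8, 0.5, -0.1]
width: 15.9
grasp_force: 30.0
```

Request:
step_arm(
  targets=[
    [[0.013,0.0255,0,0,0,1,0],[0.013,0.0255,0,0,0,1,0],[0.013,0.0255,0,0,0,1,0],[0.013,0.0255,0,0,0,1,0],[0.013,0.0255,0,0,0,1,0]],
  ],
)

```text
t: 12.08
ee_pos: [541.6, 174.6, 454.8]
orientation: [1.527, -2.746, 0.001]
ft_force: [-0.3, -0.0, -1.6]
width: 15.7
grasp_force: 30.0
```

```bash
python3 - <<'E'
from h import *
from scipy.spatial.transform import Rotation as R
o=readout.get_obs();print(o['t'],o['ee_pos'],o['qpos'],o['ft_force'],R.from_rotvec(o['orientation']).as_matrix().round(3))
E
```

```text
12.075 [541.62553927 174.62007083 454.78471959] [ 2.91062129e-01  2.86088387e-01  1.70884019e+00 -4.70306326e-04
  1.14662485e+00 -2.29436983e+00] [-0.31291928 -0.01806574 -1.56606446] [[-0.528 -0.849  0.   ]
 [-0.849  0.528 -0.   ]
 [ 0.    -0.    -1.   ]]
```

Request:
step_arm(
  targets=[
    [[0,0,-0.2,0,0,0,0],[0,0,-0.2,0,0,0,0],[0,0,-0.15,0,0,0,0],[0,0,-0.07,0,0,0,0],[0,0,0,0,0,0,0]],
  ],
)

```text
t: 12.7
ee_pos: [541.0, 176.2, 423.3]
orientation: [1.525, -2.746, -0.0]
ft_force: [-0.1, -0.2, -0.8]
width: 15.7
grasp_force: 30.0
```

```bash
python3 - <<'E'
from h import *
d=snap("wrist","w2");o=readout.get_obs();print(o['ee_pos'],o['ft_force'])
print(proj(d,[563.8,163.2,134.7]),[proj(d,[563.8+r*np.cos(2.597),163.2+r*np.sin(2.597),z]).round(1) for r,z in((42,134.7),(38,127),(38,140),(26,127))])
a=cv2.imread('pics/w2.png')[60:270,160:420];cv2.imwrite('pics/c3.png',cv2.resize(a,None,fx=2.8,fy=2.8,interpolation=2))
E
```

```text
[541.12990602 176.23869652 423.64628629] [ 0.5095653  -0.0025219  -0.91049919]
[253.72970558 208.23659557] [array([299.4, 207.7]), array([294.7, 205.6]), array([295.3, 209.3]), array([282. , 205.7])]
```

View pics/c3.png

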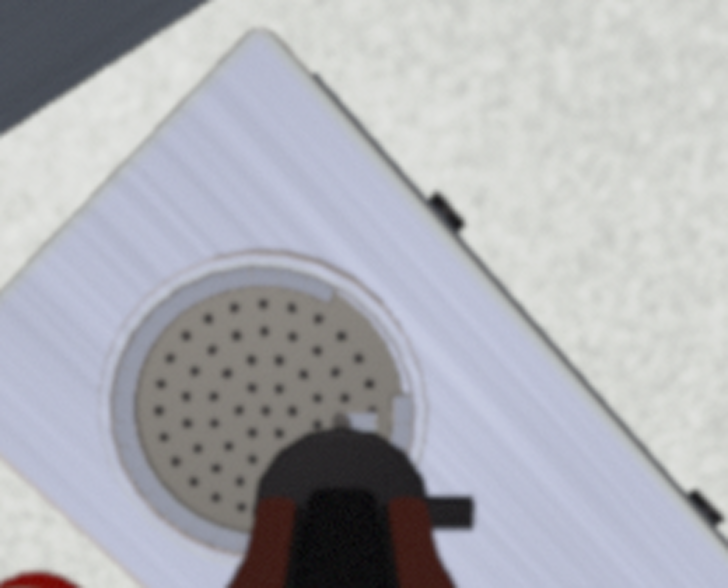

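The toe tip is at crop (378,420), just inside the ring end at (390,395–430) and about 2 mm farther from the end than planned. I'll shift slightly and feel downwards.

Request:
step_arm(
  targets=[
    [[-0.015,-0.025,-0.01,0,0,0,0],[0,0,-0.01,0,0,0,0],[0,0,-0.01,0,0,0,0],[0,0,0,0,0,0,0],[0,0,0,0,0,0,0]],
  ],
)

```text
t: 13.38
ee_pos: [540.3, 174.9, 422.2]
orientation: [-1.526, 2.746, -0.0]
ft_force: [-0.4, -1.0, -1.8]
width: 15.8
grasp_force: 30.0
```

Request:
step_arm(
  targets=[
    [[0,0,-0.01,0,0,0,0],[0,0,-0.01,0,0,0,0],[0,0,-0.01,0,0,0,0],[0,0,0,0,0,0,0],[0,0,0,0,0,0,0]],
  ],
)

```text
t: 14.0
ee_pos: [540.3, 174.9, 420.7]
orientation: [-1.526, 2.746, 0.0]
ft_force: [-0.3, 0.3, -0.6]
width: 15.9
grasp_force: 30.0
```

Request:
step_arm(
  targets=[
    [[0,0,-0.01,0,0,0,0],[0,0,-0.01,0,0,0,0],[0,0,-0.01,0,0,0,0],[0,0,0,0,0,0,0],[0,0,0,0,0,0,0]],
  ],
)

```text
t: 14.62
ee_pos: [540.4, 174.9, 419.2]
orientation: [-1.526, 2.746, -0.0]
ft_force: [0.1, -0.2, -1.4]
width: 16.1
grasp_force: 30.0
```

Request:
step_arm(
  targets=[
    [[0,0,-0.01,0,0,0,0],[0,0,-0.01,0,0,0,0],[0,0,-0.01,0,0,0,0],[0,0,0,0,0,0,0],[0,0,0,0,0,0,0]],
  ],
)

```text
t: 15.25
ee_pos: [540.3, 174.9, 417.7]
orientation: [-1.526, 2.746, 0.0]
ft_force: [0.9, -0.1, -1.7]
width: 15.8
grasp_force: 30.0
```

Request:
step_arm(
  targets=[
    [[0,0,-0.01,0,0,0,0],[0,0,-0.01,0,0,0,0],[0,0,-0.01,0,0,0,0],[0,0,0,0,0,0,0],[0,0,0,0,0,0,0]],
  ],
)

```text
t: 15.88
ee_pos: [540.3, 174.9, 416.2]
orientation: [-1.526, 2.746, -0.0]
ft_force: [-0.1, -0.0, -0.7]
width: 16.0
grasp_force: 30.0
```

Request:
step_arm(
  targets=[
    [[0,0,-0.01,0,0,0,0],[0,0,-0.01,0,0,0,0],[0,0,-0.01,0,0,0,0],[0,0,0,0,0,0,0],[0,0,0,0,0,0,0]],
  ],
)

```text
t: 16.5
ee_pos: [540.3, 174.9, 414.7]
orientation: [1.526, -2.746, -0.0]
ft_force: [0.4, -0.1, -0.2]
width: 15.5
grasp_force: 30.0
```

Request:
step_arm(
  targets=[
    [[0,0,-0.01,0,0,0,0],[0,0,-0.01,0,0,0,0],[0,0,-0.01,0,0,0,0],[0,0,0,0,0,0,0],[0,0,0,0,0,0,0]],
  ],
)

```text
t: 17.12
ee_pos: [540.3, 174.9, 413.3]
orientation: [-1.526, 2.746, -0.0]
ft_force: [-0.2, -0.2, 0.9]
width: 16.0
grasp_force: 30.0
```

Request:
step_arm(
  targets=[
    [[0,0,-0.006,0,0,0,0],[0,0,-0.006,0,0,0,0],[0,0,0,0,0,0,0],[0,0,0,0,0,0,0],[0,0,0,0,0,0,0]],
  ],
)

```text
t: 17.75
ee_pos: [540.4, 174.9, 412.8]
orientation: [-1.526, 2.746, -0.0]
ft_force: [-0.5, -0.9, 4.8]
width: 16.1
grasp_force: 30.0
```

Contact with the strainer is felt at TCP z ≈ 413.3. Raise to 413.6, then slide outward.

Request:
step_arm(
  targets=[
    [[0,0,0.01,0,0,0,0],[0,0,0.01,0,0,0,0],[-0.017,0.0105,0,0,0,0,0],[-0.017,0.0105,0,0,0,0,0],[-0.017,0.0105,0,0,0,0,0]],
  ],
)

```text
t: 18.38
ee_pos: [537.7, 176.5, 413.4]
orientation: [1.526, -2.746, -0.0]
ft_force: [0.7, -0.8, 0.6]
width: 15.8
grasp_force: 30.0
```

Request:
step_arm(
  targets=[
    [[-0.017,0.0105,0,0,0,0,0],[-0.017,0.0105,0,0,0,0,0],[0,0,0,0,0,0,0],[0,0,0,0,0,0,0],[0,0,0,0,0,0,0]],
  ],
)

```text
t: 19.0
ee_pos: [536.0, 177.5, 413.5]
orientation: [1.526, -2.746, -0.0]
ft_force: [-0.5, -0.1, -0.7]
width: 15.8
grasp_force: 30.0
```

Request:
step_arm(
  targets=[
    [[-0.017,0.0105,0,0,0,0,0],[-0.017,0.0105,0,0,0,0,0],[0,0,0,0,0,0,0],[0,0,0,0,0,0,0],[0,0,0,0,0,0,0]],
  ],
)

```text
t: 19.62
ee_pos: [534.4, 178.6, 413.6]
orientation: [1.526, -2.746, 0.0]
ft_force: [1.1, -0.1, -0.8]
width: 15.7
grasp_force: 30.0
```

```bash
python3 - <<'E'
from h import *
d=snap("wrist","w3");o=readout.get_obs();print(o['ee_pos'],o['ft_force'])
a=cv2.imread('pics/w3.png')[170:240,240:340];cv2.imwrite('pics/c4.png',cv2.resize(a,None,fx=7,fy=7,interpolation=2))
E
```

```text
[534.39334821 178.59945845 413.59255036] [-0.24436538 -0.14185171 -0.11795638]
```

View pics/c4.png

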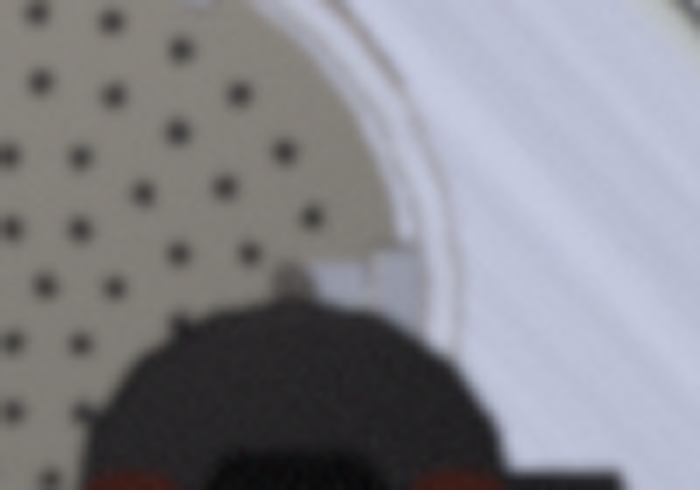

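The toe is under the ring near its end (the visible toe ends at crop x≈367, where the ring's inner edge begins), with roughly 2–3 mm overlap. Go 1.5 mm farther out, then lift gently.

Request:
step_arm(
  targets=[
    [[-0.013,0.008,0,0,0,0,0],[-0.013,0.008,0,0,0,0,0],[0,0,0,0,0,0,0],[0,0,0,0,0,0,0],[0,0,0,0,0,0,0]],
  ],
)

```text
t: 20.3
ee_pos: [533.1, 179.4, 413.6]
orientation: [1.526, -2.746, 0.0]
ft_force: [-0.2, 1.0, -1.2]
width: 15.7
grasp_force: 30.0
```

Request:
step_arm(
  targets=[
    [[0,0,0.01,0,0,0,0],[0,0,0.01,0,0,0,0],[0,0,0.01,0,0,0,0],[0,0,0,0,0,0,0],[0,0,0,0,0,0,0]],
  ],
)

```text
t: 20.92
ee_pos: [533.1, 179.4, 415.0]
orientation: [1.526, -2.746, -0.0]
ft_force: [-0.4, -0.3, -1.1]
width: 16.2
grasp_force: 30.0
```

Request:
step_arm(
  targets=[
    [[0,0,0.01,0,0,0,0],[0,0,0.01,0,0,0,0],[0,0,0,0,0,0,0],[0,0,0,0,0,0,0],[0,0,0,0,0,0,0]],
  ],
)

```text
t: 21.55
ee_pos: [533.0, 179.4, 415.8]
orientation: [1.525, -2.746, -0.0]
ft_force: [-0.4, -0.7, -6.3]
width: 15.7
grasp_force: 30.0
```

Request:
step_arm(
  targets=[
    [[0,0,0.01,0,0,0,0],[0,0,0.01,0,0,0,0],[0,0,0.01,0,0,0,0],[0,0,0,0,0,0,0],[0,0,0,0,0,0,0]],
  ],
)

```text
t: 22.18
ee_pos: [533.2, 179.2, 417.7]
orientation: [-1.526, 2.746, -0.001]
ft_force: [2.4, -2.1, -9.6]
width: 15.9
grasp_force: 30.0
```

Request:
step_arm(
  targets=[
    [[0,0,0.01,0,0,0,0],[0,0,0.01,0,0,0,0],[0,0,0.01,0,0,0,0],[0,0,0,0,0,0,0],[0,0,0,0,0,0,0]],
  ],
)

```text
t: 22.8
ee_pos: [533.1, 179.5, 419.4]
orientation: [-1.525, 2.746, 0.0]
ft_force: [-0.7, -1.3, -2.6]
width: 16.3
grasp_force: 30.0
```

Request:
step_arm(
  targets=[
    [[0,0,0.01,0,0,0,0],[0,0,0.01,0,0,0,0],[0,0,0.01,0,0,0,0],[0,0,0,0,0,0,0],[0,0,0,0,0,0,0]],
  ],
)

```text
t: 23.42
ee_pos: [533.1, 179.4, 420.6]
orientation: [1.526, -2.746, -0.0]
ft_force: [-1.2, -1.4, -2.7]
width: 15.8
grasp_force: 30.0
```

Request:
step_arm(
  targets=[
    [[0,0,0.01,0,0,0,0],[0,0,0.01,0,0,0,0],[0,0,0.01,0,0,0,0],[0,0,0,0,0,0,0],[0,0,0,0,0,0,0]],
  ],
)

```text
t: 24.05
ee_pos: [533.0, 179.4, 422.0]
orientation: [1.526, -2.746, -0.0]
ft_force: [-1.7, 0.4, -4.0]
width: 15.7
grasp_force: 30.0
```

Request:
step_arm(
  targets=[
    [[0,0,0.01,0,0,0,0],[0,0,0.005,0,0,0,0],[0,0,0.005,0,0,0,0],[0,0,0,0,0,0,0],[0,0,0,0,0,0,0]],
  ],
)

```text
t: 24.68
ee_pos: [533.1, 179.4, 423.1]
orientation: [1.526, -2.746, -0.0]
ft_force: [-2.1, -0.9, -3.3]
width: 15.8
grasp_force: 30.0
```

Request:
step_arm(
  targets=[
    [[0,0,0.01,0,0,0,0],[0,0,0.005,0,0,0,0],[0,0,0.005,0,0,0,0],[0,0,0,0,0,0,0],[0,0,0,0,0,0,0]],
  ],
)

```text
t: 25.3
ee_pos: [533.1, 179.4, 424.1]
orientation: [1.526, -2.746, 0.0]
ft_force: [-2.0, -1.0, -3.3]
width: 15.7
grasp_force: 30.0
```

Request:
step_arm(
  targets=[
    [[0,0,0.01,0,0,0,0],[0,0,0.01,0,0,0,0],[0,0,0,0,0,0,0],[0,0,0,0,0,0,0],[0,0,0,0,0,0,0]],
  ],
)

```text
t: 25.92
ee_pos: [533.1, 179.4, 425.1]
orientation: [-1.526, 2.746, 0.0]
ft_force: [-1.5, -0.1, -3.3]
width: 15.5
grasp_force: 30.0
```

```bash
python3 - <<'E'
from h import *
d=snap("wrist","w4");o=readout.get_obs();print(o['ee_pos'],o['ft_force'])
a=cv2.imread('pics/w4.png')[160:250,200:340];cv2.imwrite('pics/c5.png',cv2.resize(a,None,fx=5,fy=5,interpolation=2))
E
```

```text
[533.06170508 179.40494395 425.05217121] [-1.28790732 -0.68456367 -3.3150008 ]
```

View pics/c5.png

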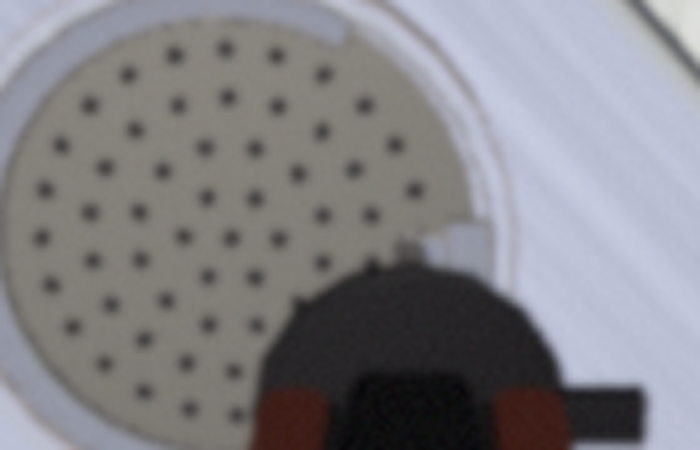

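The raised end still lies on the toe beside the rim (crop (465,245)), with the bit at (408,250). Keep lifting in small steps until it springs out.

Request:
step_arm(
  targets=[
    [[0,0,0.01,0,0,0,0],[0,0,0.01,0,0,0,0],[0,0,0,0,0,0,0],[0,0,0,0,0,0,0],[0,0,0,0,0,0,0]],
  ],
)

```text
t: 26.6
ee_pos: [533.1, 179.4, 426.1]
orientation: [-1.526, 2.746, 0.0]
ft_force: [-1.3, -0.6, -4.3]
width: 15.9
grasp_force: 30.0
```

Request:
step_arm(
  targets=[
    [[0,0,0.01,0,0,0,0],[0,0,0.01,0,0,0,0],[0,0,0,0,0,0,0],[0,0,0,0,0,0,0],[0,0,0,0,0,0,0]],
  ],
)

```text
t: 27.22
ee_pos: [533.3, 179.5, 427.3]
orientation: [-1.525, 2.745, -0.0]
ft_force: [-0.3, 0.2, -2.7]
width: 15.9
grasp_force: 30.0
```

```bash
python3 - <<'E'
from h import *
for i in range(3): d=snap("wrist","w5");o=readout.get_obs();print(o['ee_pos'],o['ft_force'])
# ring end location: print gray rows in the visible band above guard, right part
g=cv2.cvtColor(d['pixels'],cv2.COLOR_RGB2GRAY);print(g[196:216:2,278:312])
g=cv2.cvtColor(load('w4')['pixels'],cv2.COLOR_RGB2GRAY);print(g[196:216:2,278:312])
E
```

```text
[533.22800551 179.49266017 427.27342776] [ 0.6217637   0.71418819 -1.76876592]
[533.21169126 179.47385204 427.27357215] [-0.31166882  1.48781966 -3.04080341]
[533.17776364 179.46245829 427.21594164] [ 0.40120891  0.7437336  -2.34980058]
[[128 127 121 105  88  80  96 116 124 126 124 126 127 124 127 137 161 174
  172 177 189 195 190 179 185 193 194 195 194 194 192 192 193 196]
 [127 126 121 108  94  93 107 120 125 126 126 127 124 126 125 133 153 175
  177 173 183 191 189 181 183 191 196 197 196 195 194 192 192 193]
 [128 126 127 125 125 125 125 126 125 126 126 126 125 123 123 125 142 167
  176 169 179 190 189 182 179 188 195 198 198 195 196 195 194 191]
 [127 127 125 126 127 126 127 125 125 125 126 125 124 124 124 123 129 139
  146 146 155 171 184 182 175 183 193 195 197 199 196 197 196 194]
 [126 126 126 125 120 114 111 116 122 125 125 124 127 141 148 150 150 149
  150 149 146 151 175 182 176 177 187 192 194 197 198 197 195 196]
 [124 123 120 116 107  93  90 102 119 127 127 125 127 142 150 153 152 152
  152 151 147 150 173 184 181 182 188 192 193 194 195 197 197 197]
 [118 107  95  92
[... 1258 characters left out ...]
 121 121 126 125 118 118 125 131 133 137 142 148 152 152 152 152 152
  151 146 151 176 189 188 180 180 188 191 194 194 196 197 197 197]
 [117 103  96  99 103 109 126 141 149 151 148 148 150 152 153 152 151 153
  151 146 150 174 189 186 178 181 189 193 193 193 194 195 196 197]
 [109  90  81  80  83  85  99 124 143 151 150 145 149 152 153 152 152 152
  153 149 152 176 191 186 178 181 190 195 196 193 193 193 194 194]
 [ 88  72  61  56  57  59  72  95 117 132 134 132 140 146 147 149 148 152
  151 149 153 177 192 186 176 184 192 195 195 195 194 193 193 193]
 [ 42  44  42  44  44  44  43  44  49  58  62  66  75  84  91 102 110 126
  140 144 154 178 193 188 179 187 196 196 194 194 195 197 195 194]]
```

```bash
python3 - <<'E'
from h import *
d=load('w5')
c=np.array([563.8,163.2])
for n,u,v,zs in(('w5',299,207,(134.7,140,144,147)),('w5',290,207,(140,144,147)),('w4',298.3,207,(140,145)),('w3',299,212,(134.7,)),('w5 bit edge',284.5,208,(140,)),('w5rim',302,208,(139,)) ):
    d=load('w'+n[1])
    for z in zs:
        q=onz(d,u,v,z)[:2]-c;print(n,u,z,np.hypot(*q).round(1),np.degrees(np.arctan2(q[1],q[0])).round(1))
s=snap('scene','s1');print(proj(s,[522,187,143]))
g=cv2.cvtColor(s['pixels'],cv2.COLOR_RGB2GRAY)
E
```

```text
w5 299 134.7 50.1 149.5
w5 299 140 49.8 151.2
w5 299 144 49.6 152.5
w5 299 147 49.5 153.4
w5 290 140 41.6 151.8
w5 290 144 41.6 153.3
w5 290 147 41.6 154.5
w4 298.3 140 49.3 152.2
w4 298.3 145 49.1 153.9
w3 299 134.7 48.0 148.8
w5 bit edge 284.5 140 36.5 150.8
w5rim 302 139 52.6 149.7
[387.43715608 287.14463823]
```

Request:
step_arm(
  targets=[
    [[-0.017,0.0105,0.01,0,0,0,0],[-0.017,0.0105,0,0,0,0,0],[-0.017,0.0105,0,0,0,0,0],[0,0,0,0,0,0,0],[0,0,0,0,0,0,0]],
  ],
)

```text
t: 28.05
ee_pos: [530.5, 180.9, 427.6]
orientation: [-1.526, 2.746, -0.0]
ft_force: [0.5, -0.7, -2.6]
width: 15.7
grasp_force: 30.0
```

Request:
step_arm(
  targets=[
    [[0,0,-0.015,0,0,0,0],[0,0,-0.015,0,0,0,0],[0,0,-0.015,0,0,0,0],[0,0,0,0,0,0,0],[0,0,0,0,0,0,0]],
  ],
)

```text
t: 28.68
ee_pos: [530.5, 181.0, 425.3]
orientation: [1.526, -2.746, -0.0]
ft_force: [0.2, -0.0, -2.7]
width: 15.7
grasp_force: 30.0
```

```bash
python3 - <<'E'
from h import *
for i in range(4): d=snap("wrist","w6");o=readout.get_obs();print(o['ee_pos'],o['ft_force'])
g=cv2.cvtColor(d['pixels'],cv2.COLOR_RGB2GRAY);print(g[196:216:2,278:312])
E
```

```text
[530.49921709 180.98634802 425.33959498] [ 1.17192107 -0.64621344 -1.73521483]
[530.50296197 180.98294313 425.31990369] [ 0.16652325 -0.62758002 -2.1319958 ]
[530.49317644 180.96772889 425.32770813] [ 0.04623606 -0.5884962  -1.90286669]
[530.49957956 180.96180663 425.31760762] [ 0.83699764  0.25868682 -1.53768234]
[[109  98 102 117 125 126 127 125 126 126 127 130 147 173 176 174 187 195
  191 181 179 189 194 195 195 192 192 193 196 196 198 201 203 204]
 [ 93  72  83 106 122 125 127 127 126 127 126 128 142 169 179 173 179 191
  193 184 180 187 193 196 195 195 193 192 192 192 195 196 198 203]
 [120 116 118 123 126 128 126 127 126 125 126 127 137 158 176 175 174 184
  190 186 179 186 193 198 198 196 196 195 193 192 192 193 194 196]
 [126 127 125 126 126 125 126 125 125 125 125 125 126 142 160 165 160 169
  179 181 174 175 186 193 198 198 196 196 195 195 194 192 191 193]
 [126 123 122 122 124 125 126 126 126 126 126 127 130 135 136 137 135 139
  142 143 145 159 178 191 195 195 197 196 196 195 196 194 193 191]
 [119 104  89  95 112 123 127 130 129 131 131 137 149 153 152 151 150 150
  150 149 145 156 178 189 193 194 194 197 197 197 196 196 196 194]
 [112  92  80  84  94 107 126 141 147 150 149 152 155 154 155 151 152 152
  152 149 146 158 181 193 193 192 192 195 194 197 196 195 196 195]
 [107  90  80  81  82  86 101 128 145 152 155 156 156 154 155 153 152 151
  152 148 146 159 182 193 195 195 193 193 192 193 195 196 196 196]
 [ 87  70  60  57  60  64  80 104 121 132 140 148 152 151 149 148 149 151
  152 149 146 157 180 192 194 196 196 195 195 192 193 194 194 195]
 [ 46  42  46  44  43  43  43  46  50  60  69  80  86  88  92 102 112 126
  140 143 144 160 182 195 195 195 195 194 195 195 194 193 193 193]]
```

The ring's outer edge (col 299) now covers the rim's crest line, so the end is beyond the lip. Lowering it on to the rim.

Request:
step_arm(
  targets=[
    [[0,0,-0.01,0,0,0,0],[0,0,-0.01,0,0,0,0],[0,0,-0.01,0,0,0,0],[0,0,0,0,0,0,0],[0,0,0,0,0,0,0]],
  ],
)

```text
t: 29.5
ee_pos: [530.5, 181.0, 423.8]
orientation: [-1.526, 2.746, -0.0]
ft_force: [-0.0, 0.5, -1.0]
width: 16.1
grasp_force: 30.0
```

Request:
step_arm(
  targets=[
    [[0,0,-0.01,0,0,0,0],[0,0,-0.01,0,0,0,0],[0,0,-0.01,0,0,0,0],[0,0,0,0,0,0,0],[0,0,0,0,0,0,0]],
  ],
)

```text
t: 30.12
ee_pos: [530.6, 181.0, 422.4]
orientation: [-1.526, 2.746, -0.0]
ft_force: [0.9, -1.1, 0.0]
width: 16.1
grasp_force: 30.0
```

```bash
python3 - <<'E'
from h import *
for i in range(4): d=snap("wrist","w7");o=readout.get_obs();print(o['ee_pos'],o['ft_force'])
g=cv2.cvtColor(d['pixels'],cv2.COLOR_RGB2GRAY);print(g[200:218:2,278:312])
E
```

```text
[530.59815364 181.0062518  422.37880278] [ 0.50703792 -0.68711456 -0.7009049 ]
[530.58744445 180.99807176 422.38370164] [ 0.90691755 -1.18895522 -0.08842291]
[530.59175447 180.98584298 422.39643202] [ 0.98735103 -0.43746999 -0.50861156]
[530.58362952 180.98210829 422.38188908] [ 0.87199737 -0.20618996 -0.29654237]
[[112 103 105 115 122 125 126 126 125 125 125 126 132 153 174 174 171 183
  190 188 179 183 192 196 196 195 196 195 192 192 191 193 195 197]
 [126 125 126 126 126 125 127 126 125 125 124 120 122 137 156 159 154 160
  167 166 165 169 184 195 196 196 196 195 195 195 194 192 192 193]
 [127 125 125 125 124 125 125 126 126 125 124 124 134 141 144 145 144 146
  144 143 143 156 176 189 194 195 197 196 195 195 196 193 193 192]
 [123 117 108 108 116 123 127 128 130 129 127 131 143 150 152 152 151 152
  151 147 146 157 172 184 190 192 193 196 196 196 195 195 196 195]
 [113  97  84  84  94 109 128 141 147 148 144 139 144 151 153 153 152 151
  151 148 148 161 175 188 192 193 193 194 195 197 197 196 196 195]
 [107  89  80  81  84  86 104 128 146 152 147 140 145 151 152 152 152 151
  150 149 147 159 177 189 194 195 193 193 193 194 195 196 197 195]
 [ 85  71  60  56  58  63  79 103 125 134 134 132 138 145 148 149 151 151
  152 149 148 160 176 189 194 196 196 194 192 191 193 195 195 196]
 [ 45  42  43  44  43  43  42  48  54  64  67  74  79  86  95 107 122 130
  138 144 145 160 183 195 195 194 194 195 194 195 192 193 192 194]
 [ 43  41  40  42  41  39  44  42  41  41  42  41  42  41  43  45  49  63
   85 114 140 158 181 193 199 196 196 194 193 195 194 194 192 192]]
```

Request:
step_arm(
  targets=[
    [[0.017,-0.0105,0,0,0,0,0],[0.034,-0.021,0,0,0,0,0],[0.051,-0.0315,0,0,0,0,0],[0.051,-0.0315,0,0,0,0,0],[0.068,-0.042,0,0,0,0,0]],
  ],
)

```text
t: 30.95
ee_pos: [541.8, 174.0, 422.3]
orientation: [1.526, -2.746, -0.0]
ft_force: [-0.5, 1.1, -1.6]
width: 15.7
grasp_force: 30.0
```

```bash
python3 - <<'E'
from h import *
for i in range(2): d=snap("wrist","w8");o=readout.get_obs();print(o['ee_pos'],o['ft_force'])
g=cv2.cvtColor(d['pixels'],cv2.COLOR_RGB2GRAY);print(g[196:220:2,280:322])
E
```

```text
[542.14940464 173.80706402 422.32770619] [ 0.68693665 -0.2830869  -0.55949729]
[541.9071501  173.93369963 422.28614145] [-0.80257722  0.49112951 -1.12810195]
[[118 109 104 114 121 126 127 127 126 125 127 124 120 114 111 113 120 123
  125 126 125 124 124 125 128 146 173 177 172 182 193 197 190 182 187 193
  194 191 192 193 194 197]
 [127 126 126 126 125 127 127 126 126 126 124 120 107  83  64  82 111 121
  125 125 125 124 124 124 126 137 166 178 172 173 188 194 188 181 185 192
  194 195 193 190 193 192]
 [127 127 127 125 124 123 122 124 126 127 125 124 119 106 101 107 119 123
  125 124 125 125 124 125 124 133 156 177 179 170 180 191 188 181 180 190
  195 195 196 196 194 193]
 [126 126 125 117  99  85  93 108 122 124 125 126 126 125 124 124 124 125
  125 124 124 125 123 124 121 120 134 156 162 154 159 168 170 168 170 185
  195 196 196 196 196 194]
 [125 126 123 115  94  77  82 105 119 124 126 124 125 125 122 122 124 124
  124 123 124 124 122 120 119 130 139 144 145 145 144 146 146 149 159 178
  191 196 196 198 196 196]
 [118 119 120 125 124 124 122 127 129 129 131 127 128 126 118 105 1
[... 458 characters left out ...]
 [ 61  59  61  62  74  98 121 131 141 145 148 150 150 149 139 127 122 123
  123 122 124 123 121 118 119 135 149 152 154 152 153 152 151 151 163 181
  192 195 196 195 194 193]
 [ 44  46  45  43  42  47  50  59  70  79  81  84  88  92  97 106 114 119
  122 122 123 123 122 119 124 139 150 152 151 152 151 150 149 152 164 182
  194 195 195 196 195 195]
 [ 40  40  41  40  41  41  40  43  43  41  40  41  40  39  44  52  68  87
  102 114 119 122 120 125 138 149 152 153 152 152 153 153 158 165 172 187
  197 197 195 193 195 195]
 [ 40  41  39  39  41  38  40  37  37  39  36  37  36  38  39  39  38  44
   52  69  87 100 109 118 137 150 154 152 154 152 153 152 159 170 173 186
  196 199 198 197 195 193]]
```

The toe is out and the raised end stays on the rim (cols 305–314, rows ≥203). Return the pick to the block.

Request:
step_arm(
  targets=[
    [[0,0,0.05,0,0,0,0],[0,0,0.15,0,0,0,0],[0,0,0.3,0,0,0,0],[0,0,0.3,0,0,0,0],[0,0,0,0,0,0,0]],
  ],
)

```text
t: 31.68
ee_pos: [541.9, 174.3, 464.4]
orientation: [-1.524, 2.743, -0.001]
ft_force: [-0.9, 0.4, -1.0]
width: 15.7
grasp_force: 30.0
```

Request:
step_arm(
  targets=[
    [[0.0131,-0.1992,0,0,0,-1,0],[0.0131,-0.1992,0,0,0,-1,0],[0.0131,-0.1992,0,0,0,-1,0],[0.0131,-0.1992,0,0,0,-1,0],[0.0131,-0.1992,0,0,0,-1,0]],
  ],
)

```text
t: 32.3
ee_pos: [544.7, 124.0, 462.1]
orientation: [1.022, -2.97, -0.0]
ft_force: [0.0, 0.0, -0.8]
width: 15.7
grasp_force: 30.0
```

Request:
step_arm(
  targets=[
    [[0.0131,-0.1992,0,0,0,-1,0],[0.0131,-0.1992,0,0,0,-1,0],[0.0131,-0.1992,0,0,0,-1,0],[0.0131,-0.1992,0,0,0,-1,0],[0.0131,-0.1992,0,0,0,-1,0]],
  ],
)

```text
t: 32.92
ee_pos: [548.0, 74.2, 462.1]
orientation: [0.491, -3.103, 0.0]
ft_force: [0.6, -1.7, -0.4]
width: 15.7
grasp_force: 30.0
```

Request:
step_arm(
  targets=[
    [[0.0131,-0.1992,0,0,0,-1,0],[0.0131,-0.1992,0,0,0,-1,0],[0.0131,-0.1992,0,0,0,-1,0],[0.0131,-0.1992,0,0,0,-1,0],[0.0131,-0.1992,0,0,0,-1,0]],
  ],
)

```text
t: 33.55
ee_pos: [551.3, 24.4, 462.1]
orientation: [-0.055, -3.141, 0.0]
ft_force: [-0.9, 0.1, -1.2]
width: 15.7
grasp_force: 30.0
```

Request:
step_arm(
  targets=[
    [[0.0131,-0.1992,0,0,0,-1,0],[0.0131,-0.1992,0,0,0,-1,0],[0.0131,-0.1992,0,0,0,-1,0],[0.0131,-0.1992,0,0,0,-1,0],[0.0131,-0.1992,0,0,0,-1,0]],
  ],
)

```text
t: 34.17
ee_pos: [554.5, -25.4, 462.1]
orientation: [-0.6, -3.083, 0.0]
ft_force: [-0.1, 0.2, -0.9]
width: 16.1
grasp_force: 30.0
```

Request:
step_arm(
  targets=[
    [[0.0131,-0.1992,0,0,0,-1,0],[0.0131,-0.1992,0,0,0,-1,0],[0.0131,-0.1992,0,0,0,-1,0],[0.0131,-0.1992,0,0,0,-1,0],[0.0131,-0.1992,0,0,0,-1,0]],
  ],
)

```text
t: 34.8
ee_pos: [557.8, -75.2, 462.1]
orientation: [-1.126, -2.932, 0.0]
ft_force: [0.1, -0.5, -0.9]
width: 15.7
grasp_force: 30.0
```

Request:
step_arm(
  targets=[
    [[0.0131,-0.1992,0,0,0,-1,0],[0.0131,-0.1992,0,0,0,-1,0],[0.0131,-0.1992,0,0,0,-1,0],[0.0131,-0.1992,0,0,0,-1,0],[0.0131,-0.1992,0,0,0,-1,0]],
  ],
)

```text
t: 35.42
ee_pos: [561.1, -125.0, 462.1]
orientation: [-1.618, -2.692, 0.0]
ft_force: [0.6, -0.3, -1.1]
width: 15.8
grasp_force: 30.0
```

Request:
step_arm(
  targets=[
    [[0.0131,-0.1992,0,0,0,-1,0],[0.0131,-0.1992,0,0,0,-1,0],[0.0131,-0.1992,0,0,0,-1,0],[0.0131,-0.1992,0,0,0,-1,0],[0.0131,-0.1992,0,0,0,-1,0]],
  ],
)

```text
t: 36.05
ee_pos: [564.4, -174.7, 462.0]
orientation: [-2.061, -2.37, 0.0]
ft_force: [-0.2, -0.8, 0.2]
width: 15.8
grasp_force: 30.0
```

Request:
step_arm(
  targets=[
    [[0.0131,-0.1992,0,0,0,-1,0],[0.0131,-0.1992,0,0,0,-1,0],[0.0131,-0.1992,0,0,0,-1,0],[0.0131,-0.1992,0,0,0,-1,0],[0.0131,-0.1992,0,0,0,-1,0]],
  ],
)

```text
t: 36.67
ee_pos: [567.7, -224.5, 462.0]
orientation: [-2.441, -1.976, 0.0]
ft_force: [-0.7, 0.1, -0.4]
width: 16.0
grasp_force: 30.0
```

Request:
step_arm(
  targets=[
    [[0.0131,-0.1992,0,0,0,-1,0],[0.0131,-0.1992,0,0,0,-1,0],[0.0131,-0.1992,0,0,0,-1,0],[0.0131,-0.1992,0,0,0,-1,0],[0.0131,-0.1992,0,0,0,-1,0]],
  ],
)

```text
t: 37.3
ee_pos: [570.9, -274.3, 462.0]
orientation: [-2.748, -1.522, 0.001]
ft_force: [-0.7, -0.1, 0.0]
width: 15.6
grasp_force: 30.0
```

Request:
step_arm(
  targets=[
    [[0.0131,-0.1992,0,0,0,-1,0],[0.0131,-0.1992,0,0,0,-1,0],[0.0131,-0.1992,0,0,0,-1,0],[0.0131,-0.1992,0,0,0,-1,0],[0.0131,-0.1992,0,0,0,-1,0]],
  ],
)

```text
t: 37.92
ee_pos: [574.2, -324.1, 461.9]
orientation: [-2.97, -1.022, 0.001]
ft_force: [0.5, -0.3, -0.3]
width: 15.7
grasp_force: 30.0
```

Request:
step_arm(
  targets=[
    [[0.0131,-0.1992,0,0,0,-1,0],[0.0131,-0.1992,0,0,0,-1,0],[0.0131,-0.1992,0,0,0,-1,0],[0.0131,-0.1992,0,0,0,-1,0],[0.0131,-0.1992,0,0,0,-1,0]],
  ],
)

```text
t: 38.55
ee_pos: [577.5, -373.9, 461.9]
orientation: [-3.103, -0.491, 0.001]
ft_force: [-0.1, -0.9, -1.1]
width: 16.1
grasp_force: 30.0
```

```bash
python3 - <<'E'
from h import *
from scipy.spatial.transform import Rotation as R
d=snap('wrist','w9');o=readout.get_obs();print(o['t'],o['ee_pos'],o['qpos'],o['ft_force'],R.from_rotvec(o['orientation']).as_matrix().round(3)[:,1])
g=snap('top','t1')
d=load('w8');c=np.array([563.8,163.2])
for u,v in((305,208),(314,208),(305,203.5),(312,203.5)):
    p=onz(d,u,v,143.4);q=p[:2]-c;print(p.round(1),np.hypot(*q).round(1),np.degrees(np.arctan2(q[1],q[0])).round(1))
E
```

```text
38.6 [ 577.49462189 -374.90897648  461.85417468] [-5.93004768e-01  4.65126362e-01  1.42585759e+00 -5.20293800e-04
  1.25074456e+00  6.67360720e-01] [ 0.65416855 -0.7788108  -1.37900578] [ 0.306 -0.952  0.   ]
[524.2 182.9 143.4] 44.2 153.6
[517.4 187.1 143.4] 52.2 152.8
[522.1 179.3 143.4] 44.7 158.9
[516.8 182.6 143.4] 50.8 157.6
```

Request:
step_arm(
  targets=[
    [[0.008,0.02,-0.5,0,0,0,0],[0,0,-0.6,0,0,0,0],[0,0,-0.5,0,0,0,0],[0,0,-0.3,0,0,0,0],[0,0,0,0,0,0,0]],
  ],
)

```text
t: 39.28
ee_pos: [577.8, -372.3, 366.2]
orientation: [-3.101, -0.495, 0.003]
ft_force: [0.1, 0.7, -1.1]
width: 16.0
grasp_force: 30.0
```

```bash
python3 - <<'E'
from h import *
for i in range(3): get_image('top');o=readout.get_obs();print(o['ee_pos'],o['ft_force'])
E
```

```text
[ 578.12611365 -372.58193486  367.386706  ] [ 0.43647215  0.31197878 -0.92812985]
[ 578.32197118 -372.74235789  368.19680695] [-0.16412996  0.11056119 -0.73041421]
[ 578.37783393 -372.80273207  368.56368029] [-0.1071024   0.00710896 -1.02424216]
```

Request:
step_arm(
  targets=[
    [[-0.01,-0.022,-0.4,0,0,0,0],[0,0,-0.5,0,0,0,0],[0,0,-0.3,0,0,0,0],[0,0,-0.08,0,0,0,0],[0,0,0,0,0,0,0]],
  ],
)

```text
t: 40.05
ee_pos: [577.5, -373.9, 303.4]
orientation: [3.102, 0.494, 0.0]
ft_force: [0.7, 0.6, -1.9]
width: 16.0
grasp_force: 30.0
```

Request:
step_arm(
  targets=[
    [[0,0,-0.02,0,0,0,0],[0,0,0,0,0,0,0],[0,0,0,0,0,0,0],[0,0,0,0,0,0,0.35],[0,0,0,0,0,0,0.5]],
  ],
)

```text
t: 40.67
ee_pos: [577.6, -373.8, 302.3]
orientation: [3.102, 0.494, 0.0]
ft_force: [-0.2, -0.0, 0.0]
width: 32.4
grasp_force: 0.0
```

Pick released at seating height. Next: lift, go to the raised ring end (521.8, 186.9), and turn the fingers radially.

Request:
step_arm(
  targets=[
    [[0,0,0.3,0,0,0,0.5],[0,0,0.9,0,0,0,0.5],[0,0,0.8,0,0,0,0.4],[0,0.5,0,0,0,0,0.35],[0,0.9,0,0,0,0,0.35]],
  ],
)

```text
t: 41.3
ee_pos: [577.1, -303.3, 402.8]
orientation: [3.102, 0.491, 0.001]
ft_force: [0.1, -0.2, 1.0]
width: 30.5
grasp_force: 0.0
```

Request:
step_arm(
  targets=[
    [[-0.112,0.95,0,0,0,0.96,0.35],[-0.112,0.95,0,0,0,0.96,0.35],[-0.112,0.95,0,0,0,0.96,0.35],[-0.112,0.95,0,0,0,0.96,0.35],[-0.112,0.95,0,0,0,0.96,0.35]],
  ],
)

```text
t: 41.92
ee_pos: [548.4, -64.1, 401.8]
orientation: [-2.975, -1.008, 0.002]
ft_force: [0.3, 0.5, 1.9]
width: 30.9
grasp_force: 0.0
```

Request:
step_arm(
  targets=[
    [[-0.112,0.95,0,0,0,0.96,0.35],[-0.112,0.95,0,0,0,0.96,0.35],[-0.112,0.95,0,0,0,0.96,0.35],[-0.112,0.95,0,0,0,0.96,0.35],[-0.112,0.95,0,0,0,0.96,0.35]],
  ],
)

```text
t: 42.55
ee_pos: [520.2, 173.1, 401.9]
orientation: [-2.765, -1.491, 0.002]
ft_force: [0.9, -0.5, -0.0]
width: 30.6
grasp_force: 0.0
```

Request:
step_arm(
  targets=[
    [[0,0.31,0,0,0,0.9,0.35],[0,0,-0.4,0,0,0,0.35],[0,0,-0.5,0,0,0,0.35],[0,0,-0.3,0,0,0,0.35],[0,0,0,0,0,0,0.35]],
  ],
)

```text
t: 43.18
ee_pos: [521.1, 186.3, 341.2]
orientation: [-2.719, -1.573, 0.004]
ft_force: [0.6, 0.3, 0.8]
width: 30.5
grasp_force: 0.0
```

```bash
python3 - <<'E'
from h import *
from scipy.spatial.transform import Rotation as R
d=snap('wrist','w10');o=readout.get_obs();T=R.from_rotvec(o['orientation']).as_matrix();print(o['t'],o['ee_pos'],o['ft_force'],o['width'],T[:,1].round(3))
get_image('wrist');o=readout.get_obs();print(o['ee_pos'])
print('expected ring pts',[proj(d,[563.8+r*np.cos(a),163.2+r*np.sin(a),143.4]).round(1) for r,a in((44.2,2.63),(52.2,2.63),(44.5,2.77),(51,2.77))])
print('tips',[proj(d,o['ee_pos']+T@np.array([0,s*15,182])).round() for s in(-1,1)])
b=load('t0');t=snap('top','t2')
t0=np.abs(t['pixels'].astype(int)-b['pixels']).max(2)
print('block region diff',(t0[170:255,365:415]>40).sum())
e=cv2.Canny(d['pixels'],40,100);np.save('pics/e.npy',e)
g=cv2.cvtColor(d['pixels'],cv2.COLOR_RGB2GRAY)
u,v=proj(d,[521.8,186.9,143.4]).astype(int);print(u,v);print(g[v-26:v+12:3,u-26:u+26:2])
E
```

```text
43.225 [521.50902921 186.40195163 342.11153172] [-0.44755745  0.32677738  0.61893022] 30.687015448497387 [ 0.867 -0.499 -0.001]
[521.76253759 186.55575297 342.71983193]
expected ring pts [array([288. , 242.4]), array([275.3, 242.5]), array([288.3, 251.5]), array([278.2, 252.9])]
tips [array([256., 255.]), array([308., 255.])]
block region diff 7
281 242
[[194 192 189 190 191 193 194 190 193 194 179 128 175 166 131 147 148 150
  150 150 144 137 136 109 110 134]
 [192 193 193 191 190 190 192 193 191 191 169 152 176 127 142 150 150 150
  151 148 141 142 134  91  78 127]
 [192 191 194 194 193 189 190 192 193 190 161 174 162 133 147 149 150 149
  149 143 142 141 141 140 139 141]
 [190 191 192 193 194 193 191 189 190 188 163 178 135 144 147 147 150 151
  145 136 141 141 140 142 140 140]
 [189 187 191 193 192 194 194 193 190 182 166 170 137 149 150 149 149 150
  139 142 143 140 129 130 141 139]
 [192 190 189 189 192 193 194 194 193 181 166 153 140 149 150 150 150 147
  141 141 141 121  66  80 132 140]
 [200 196 192 189 189 193 192 194 194 183 166 140 145 150 149 150 151 146
  140 142 141 140 129 132 139 139]
 [200 200 198 194 190 188 191 193 192 178 164 141 144 147 148 150 150 138
  141 140 142 140 141 139 141 140]
 [174 199 200 198 195 191 189 188 191 174 161 148 149 148 149 150 147 129
  140 142 141 140 140 137 139 139]
 [141 194 199 199 200 196 192 190 188 174 163 146 150 149 150 152 146 127
  139 141 140 137 100  69 110 138]
 [135 187 196 198 200 201 199 193 190 182 156 140 150 149 151 151 150 132
  139 141 140 138 120 105 128 138]
 [134 186 190 192 198 198 200 200 196 190 159 144 151 150 149 151 150 140
  141 141 139 139 140 139 139 137]
 [118 182 188 189 189 195 198 200 200 197 173 176 177 163 165 170 135 138
  139 139 140 139 138 138 138 134]]
```

The ring end is where expected (cols 276–288, tip at row 251), centred between the fingers, and the block region matches the start picture. Descend and pinch.

Request:
step_arm(
  targets=[
    [[0,0,-0.2,0,0,0,0.35],[0,0,-0.15,0,0,0,0.35],[0,0,-0.05,0,0,0,0.35],[0,0,0,0,0,0,0.35],[0,0,0,0,0,0,0.2]],
  ],
)

```text
t: 43.95
ee_pos: [521.6, 186.8, 322.5]
orientation: [2.719, 1.573, 0.0]
ft_force: [-0.2, -0.0, -0.7]
width: 23.9
grasp_force: 0.0
```

Request:
step_arm(
  targets=[
    [[0,0,0,0,0,0,0],[0,0,0,0,0,0,0],[0,0,0,0,0,0,0],[0,0,0,0,0,0,0],[0,0,0,0,0,0,0]],
  ],
)

```text
t: 44.58
ee_pos: [521.7, 186.6, 322.5]
orientation: [2.719, 1.573, 0.001]
ft_force: [2.1, -2.5, 3.0]
width: 6.6
grasp_force: 29.7
```

Width 6.6 mm against the ring's 8 mm suggests the pads hold only the rounded top edge. Reopening, going slightly lower, and pinching again.

Request:
step_arm(
  targets=[
    [[0,0,0,0,0,0,0.2],[0,0,0,0,0,0,0.2],[0,0,-0.015,0,0,0,0.2],[0,0,-0.015,0,0,0,0.2],[0,0,0,0,0,0,0.2]],
  ],
)

```text
t: 45.2
ee_pos: [521.4, 186.8, 320.7]
orientation: [-2.719, -1.573, 0.0]
ft_force: [-1.4, -1.0, 0.1]
width: 16.9
grasp_force: 0.0
```

Request:
step_arm(
  targets=[
    [[0,0,0,0,0,0,0],[0,0,0,0,0,0,0],[0,0,0,0,0,0,0],[0,0,0,0,0,0,0],[0,0,0,0,0,0,0]],
  ],
)

```text
t: 45.82
ee_pos: [520.5, 187.3, 320.7]
orientation: [-2.718, -1.571, 0.003]
ft_force: [-6.1, 4.5, 3.4]
width: 6.7
grasp_force: 29.7
```

Request:
step_arm(
  targets=[
    [[0,0,0.03,0,0,0,0],[0,0,0.05,0,0,0,0],[0,0,0.06,0,0,0,0],[0,0,0.06,0,0,0,0],[0,0,0,0,0,0,0]],
  ],
)

```text
t: 46.45
ee_pos: [521.7, 186.8, 331.2]
orientation: [2.719, 1.573, 0.001]
ft_force: [0.7, 0.7, -0.7]
width: 6.8
grasp_force: 29.7
```

```bash
python3 - <<'E'
from h import *
d=snap('wrist','w11');o=readout.get_obs();print(o['t'],o['ee_pos'],o['ft_force'],o['moment'],o['width'],o['grasp_force'])
g=cv2.cvtColor(d['pixels'],cv2.COLOR_RGB2GRAY);print(g[200:262:4,250:320:2])
E
```

```text
46.5 [521.65360415 186.75102138 331.02317296] [-0.84843195 -0.68349417 -0.94689852] [0.11897424 0.05880013 0.00365422] 6.64116985102614 29.7318443696372
[[189 190 188 187 188 190 192 191 186 184 184 185 188 189 193 189 168  97
   97 148 182 167 113 124 144 146 145 145 146 145 148 143 137  97  58]
 [186 186 190 191 188 186 189 191 193 192 186 185 184 186 187 160  90 104
  159 182 137 114 140 146 146 144 146 148 146 143 138 137 137 134 126]
 [188 186 185 189 190 191 187 188 189 191 193 190 186 184 162  92 118 169
  167 116 128 140 144 145 147 147 146 145 137 134 134 138 136 135 135]
 [184 185 187 187 186 188 191 191 189 188 189 193 192 182 122 130 178 163
  113 138 146 145 144 145 146 147 139 135 103  58  81 130 137 135 135]
 [186 184 185 187 187 188 186 189 191 191 188 189 188 156 123 172 160 113
  140 146 146 145 148 147 144 138 139 138 137 134 136 137 135 135 129]
 [188 187 187 185 184 186 188 187 187 190 191 191 173 118 155 154 117 141
  145 144 146 147 146 142 135 137 138 138 136 137 136 136 136 134 109]
 [187 188 188 189 187 186 185 188 187 187 186 189 154 141 160 121 139 142
  1
[... 673 characters left out ...]
  25  28  25  27  25  28  36 122 145 145 146 146
  144  87  21  24  28  26  29  24  29  86 132 134 127  82  77 120 132]
 [187 192 194 193 147  47  25  26  27  26  26  25  32 121 146 145 146 147
  135  65  16  26  26  26  24  28  29  54 120 134 132 122 119 129 132]
 [183 183 188 185 110  30  26  24  24  29  26  21  31 121 144 144 144 146
  131  57  20  26  27  29  25  25  26  35 108 132 133 133 133 132 131]
 [182 181 185 162  61  27  25  27  25  26  29  24  28 105 144 145 147 146
  132  60  16  27  28  26  23  29  23  29  78 129 132 132 127  96  88]
 [185 183 167  92  30  26  28  26  26  27  27  18  26 105 142 145 147 147
  135  64  15  20  27  28  25  24  28  27  34  88 128 131 129 107 104]]
```

Request:
step_arm(
  targets=[
    [[0,0,0.06,0,0,0,0],[0,0,0.08,0,0,0,0],[0,0,0.08,0,0,0,0],[0,0,0.08,0,0,0,0],[0,0,0,0,0,0,0]],
  ],
)

```text
t: 47.12
ee_pos: [521.6, 186.8, 346.3]
orientation: [2.719, 1.573, 0.001]
ft_force: [0.4, 0.7, -0.2]
width: 6.9
grasp_force: 29.8
```

```bash
python3 - <<'E'
from h import *
d=snap('wrist','w12');o=readout.get_obs();print(o['t'],o['ee_pos'],o['ft_force'],o['moment'],o['width'],o['grasp_force'])
g=cv2.cvtColor(d['pixels'],cv2.COLOR_RGB2GRAY);print(g[200:272:4,250:320:2])
E
```

```text
47.175 [521.53931608 186.75283859 346.05265333] [ 0.55623234  0.19528908 -0.45806339] [ 0.04766446  0.0488201  -0.04697562] 6.82798180389247 29.76972073316574
[[188 187 186 189 190 190 188 186 191 192 192 187 184 185 181 131  95 146
  182 187 174 154 110 132 145 145 146 146 145 146 146 136 137 136 135]
 [183 186 188 188 186 188 192 190 189 189 190 194 191 186 156 108 162 186
  185 167 124 119 142 145 146 146 146 148 144 129 130 137 135 135 135]
 [186 183 183 186 187 187 188 191 191 190 189 189 193 181 127 161 189 189
  158 113 127 141 144 145 147 146 146 141 129 125 135 137 136 134 131]
 [188 187 186 185 185 188 188 186 186 191 193 190 186 143 141 180 185 149
  106 140 146 146 145 145 146 146 144 137 138 138 137 138 133  91  59]
 [188 188 188 188 186 185 185 187 188 188 187 190 176 129 172 184 157 116
  142 146 145 146 147 147 140 104 104 134 138 137 137 136 135 135 133]
 [184 186 189 187 190 189 186 184 186 188 189 187 170 163 185 163 118 140
  145 145 147 146 148 146 137 116 124 136 137 137 136 133 137 136 133]
 [186 185 186 188 188 188 190 188 186 184 186 183 158 180 169 121 139 1
[... 969 characters left out ...]
  26  24  27  25  27  25  31 121 145 146 146 147
  136  66  20  26  28  25  29  25  24  37 108 133 132 132 127 128 131]
 [183 186 185 164  63  25  25  27  27  29  31  22  33 120 145 145 146 147
  134  65  14  26  29  25  25  25  24  28  75 129 132 132 132 133 131]
 [189 184 169  93  32  27  25  26  26  28  22  20  25 104 143 145 146 147
  135  67  15  24  27  28  26  26  27  27  31  86 128 130 131 130 131]
 [188 178  95  28  30  27  23  27  26  26  27  17  25 106 144 145 147 148
  137  68  15  23  28  25  23  24  25  27  26  27  41  65 118 131 130]
 [170  93  32  27  29  25  27  25  24  26  23  18  28 112 157 158 163 168
  153  70  16  19  24  26  26  27  23  27  26  23  31  86 125 130 129]]
```

The ring is held (its image between the fingers stays fixed as the arm rises). Keep peeling up.

Request:
step_arm(
  targets=[
    [[0,0,0.15,0,0,0,0],[0,0,0.2,0,0,0,0],[0,0,0.2,0,0,0,0],[0,0,0.2,0,0,0,0],[0,0,0.2,0,0,0,0]],
  ],
)

```text
t: 47.8
ee_pos: [521.5, 186.8, 394.2]
orientation: [2.719, 1.573, 0.001]
ft_force: [0.2, -0.7, -0.5]
width: 6.5
grasp_force: 29.8
```

Request:
step_arm(
  targets=[
    [[0,0,0.2,0,0,0,0],[0,0,0.2,0,0,0,0],[0,0,0.3,0,0,0,0],[0,0,0.3,0,0,0,0],[0,0,0.2,0,0,0,0]],
  ],
)

```text
t: 48.42
ee_pos: [521.6, 186.8, 454.7]
orientation: [2.719, 1.573, 0.002]
ft_force: [-0.1, -0.4, -0.6]
width: 6.8
grasp_force: 29.8
```

```bash
python3 - <<'E'
from h import *
d=snap('wrist','w13');s=snap('scene','s2');t=snap('top','t3');o=readout.get_obs();print(o['t'],o['ee_pos'],o['ft_force'],o['moment'],o['width'],o['grasp_force'])
# ring pixels in scene: diff vs s0 around pinch
a=load('s0')['pixels'].astype(int);df=(np.abs(a-s['pixels'].astype(int)).max(2)>25)
p=proj(s,o['ee_pos']-[0,0,163]);print('pinch px',p)
u,v=p.astype(int)
for y in range(v-25,v+75,4): print(''.join('#' if df[y,x] else '.' for x in range(u-70,u+50,2)))
E
```

```text
48.575 [521.54512053 186.77315801 453.9429038 ] [-0.77585735 -0.81271845 -0.83053579] [-0.0285055   0.00709518 -0.00046113] 6.73085411606554 29.769793152809143
pinch px [402.28102955 238.44851246]
..............##########.....#######################........
..............########........##############################
...............#####################################........
...............####............####################.........
..............#.######.........############.................
...........###.................###########..................
........###...................###########...................
........#.....................##########....................
......##.......................########.....................
......#........................###..##......................
......#...........................##........................
......#..........................###........................
.................................##.........................
.........#....................#.#...........................
............#.............##.#..............................
.........#.......##...###...................................
............................................................
............................................................
...#........................................................
...........................#................................
............................................................
............................................................
............................................................
............................................................
............................................................
```

```bash
python3 - <<'E'
from h import *
s=load('s2');d=load('w13');a=load('s0')['pixels'].astype(int);df=(np.abs(a-s['pixels'].astype(int)).max(2)>25).astype(np.uint8)
p=np.array([521.5,186.8,453.9-181.3]);c=p+[46*.867,-46*.499,0]
n=cv2.dilate(df,np.ones((3,3)))
for r in(42,50): 
    r_=[]
    for k in range(0,360,20):
        q=proj(s,c+[r*np.cos(np.radians(k)),r*np.sin(np.radians(k)),0]).round().astype(int); r_.append((k,int(n[q[1],q[0]])))
    print(r,r_)
ys,xs=np.nonzero(df[205:285,325:400]);print(xs.min()+325,ys[xs==xs.min()]+205,ys.max()+205,xs[ys==ys.max()]+325)
q=np.array([proj(s,c+[50*np.cos(k),50*np.sin(k),0]) for k in np.linspace(0,6.28,90)]);i=q.argmin(0)[0];j=q.argmax(0)[1];print('pred flat left',q[i],'bottom',q[j])
g=cv2.cvtColor(d['pixels'],cv2.COLOR_RGB2GRAY)
q=np.array([proj(d,c+[46*np.cos(k),46*np.sin(k),0]) for k in np.radians(np.arange(0,360,30))]).round().astype(int);print([(x,y,int(g[y,x])) for x,y in q.tolist()])
E
```

```text
42 [(0, 0), (20, 0), (40, 0), (60, 0), (80, 0), (100, 1), (120, 1), (140, 1), (160, 1), (180, 1), (200, 0), (220, 0), (240, 1), (260, 1), (280, 1), (300, 1), (320, 0), (340, 0)]
50 [(0, 0), (20, 0), (40, 0), (60, 0), (80, 1), (100, 1), (120, 1), (140, 1), (160, 1), (180, 1), (200, 0), (220, 0), (240, 1), (260, 0), (280, 0), (300, 1), (320, 1), (340, 1)]
338 [284] 284 [338]
pred flat left [345.25843997 243.67635106] bottom [378.50898049 270.09683881]
[(433, 217, 146), (407, 188, 135), (365, 177, 122), (322, 188, 149), (291, 217, 146), (280, 255, 145), (290, 290, 29), (317, 314, 34), (354, 323, 51), (392, 314, 31), (423, 290, 77), (438, 255, 95)]
```

The ring hangs nearly flat in the fingers (observed outline left (344,254), bottom (375,273), against a flat prediction of (345,244), (378,270)). Carry it over the tray and lower.

Request:
step_arm(
  targets=[
    [[0.118,-0.88,0,0,0,0,0],[0.118,-0.88,0,0,0,0,0],[0.118,-0.88,0,0,0,0,0],[0.118,-0.88,0,0,0,0,0],[0.118,-0.88,0,0,0,0,0]],
  ],
)

```text
t: 49.2
ee_pos: [550.9, -34.7, 452.7]
orientation: [-2.719, -1.573, 0.001]
ft_force: [0.7, 0.2, -0.9]
width: 6.8
grasp_force: 29.8
```

Request:
step_arm(
  targets=[
    [[0.12,-0.88,0,0,0,0,0],[0,0,-0.6,0,0,0,0],[0,0,-0.9,0,0,0,0],[0,0,-0.9,0,0,0,0],[0,0,-0.7,0,0,0,0]],
  ],
)

```text
t: 49.82
ee_pos: [556.3, -77.2, 295.9]
orientation: [-2.718, -1.572, 0.003]
ft_force: [0.1, -0.3, -1.0]
width: 7.0
grasp_force: 29.8
```

Request:
step_arm(
  targets=[
    [[0,0,-0.6,0,0,0,0],[0,0,-0.5,0,0,0,0],[0,0,-0.4,0,0,0,0],[0,0,-0.2,0,0,0,0],[0,0,0,0,0,0,0]],
  ],
)

```text
t: 50.45
ee_pos: [556.7, -77.2, 212.6]
orientation: [-2.718, -1.573, 0.002]
ft_force: [-0.3, -0.3, 0.2]
width: 6.5
grasp_force: 29.8
```

Request:
step_arm(
  targets=[
    [[0,0,-0.06,0,0,0,0],[0,0,-0.06,0,0,0,0],[0,0,0,0,0,0,0],[0,0,0,0,0,0,0],[0,0,0,0,0,0,0]],
  ],
)

```text
t: 51.08
ee_pos: [557.1, -77.3, 207.5]
orientation: [2.719, 1.573, 0.0]
ft_force: [-0.4, 0.7, -0.3]
width: 6.8
grasp_force: 29.8
```

Request:
step_arm(
  targets=[
    [[0,0,-0.05,0,0,0,0],[0,0,-0.05,0,0,0,0],[0,0,-0.05,0,0,0,0],[0,0,-0.05,0,0,0,0],[0,0,0,0,0,0,0]],
  ],
)

```text
t: 51.7
ee_pos: [556.9, -77.2, 197.1]
orientation: [-2.719, -1.573, 0.001]
ft_force: [-0.6, -0.2, -0.0]
width: 7.1
grasp_force: 29.8
```

Request:
step_arm(
  targets=[
    [[0,0,-0.04,0,0,0,0],[0,0,-0.04,0,0,0,0],[0,0,-0.02,0,0,0,0],[0,0,0,0,0,0,0],[0,0,0,0,0,0,0]],
  ],
)

```text
t: 52.32
ee_pos: [557.0, -77.2, 192.4]
orientation: [2.719, 1.573, 0.0]
ft_force: [0.4, 0.9, -0.3]
width: 6.9
grasp_force: 29.8
```

Request:
step_arm(
  targets=[
    [[0,0,-0.03,0,0,0,0],[0,0,-0.03,0,0,0,0],[0,0,0,0,0,0,0],[0,0,0,0,0,0,0],[0,0,0,0,0,0,0]],
  ],
)

```text
t: 52.95
ee_pos: [557.0, -77.3, 189.3]
orientation: [2.719, 1.573, 0.0]
ft_force: [-1.0, 0.1, -0.0]
width: 6.4
grasp_force: 29.8
```

Request:
step_arm(
  targets=[
    [[0,0,-0.02,0,0,0,0],[0,0,-0.02,0,0,0,0],[0,0,0,0,0,0,0],[0,0,0,0,0,0,0],[0,0,0,0,0,0,0]],
  ],
)

```text
t: 53.58
ee_pos: [557.0, -77.2, 187.3]
orientation: [-2.719, -1.573, 0.0]
ft_force: [-0.5, 0.2, 0.9]
width: 6.6
grasp_force: 29.8
```

Request:
step_arm(
  targets=[
    [[0,0,-0.015,0,0,0,0],[0,0,0,0,0,0,0],[0,0,0,0,0,0,0],[0,0,0,0,0,0,0.1],[0,0,0,0,0,0,0.2]],
  ],
)

```text
t: 54.2
ee_pos: [557.0, -77.3, 186.6]
orientation: [2.719, 1.573, 0.0]
ft_force: [-0.5, -0.5, -0.3]
width: 15.4
grasp_force: 0.0
```

Request:
step_arm(
  targets=[
    [[0,0,0,0,0,0,0.3],[0,0,0,0,0,0,0.3],[0,0,0.1,0,0,0,0.3],[0,0,0.3,0,0,0,0.3],[0,0,0.8,0,0,0,0.3]],
  ],
)

```text
t: 54.82
ee_pos: [556.4, -77.2, 246.6]
orientation: [-2.717, -1.572, 0.004]
ft_force: [0.6, 0.7, -0.1]
width: 26.1
grasp_force: 0.0
```

Request:
step_arm(
  targets=[
    [[0,0,0.8,0,0,0,0.3],[0,0,0.8,0,0,0,0.3],[-0.9,0,0.3,0,0,0,0.3],[-0.9,0,0,0,0,0,0.3],[0,0,0,0,0,0,0.3]],
  ],
)

```text
t: 55.45
ee_pos: [464.2, -77.0, 342.5]
orientation: [-2.719, -1.572, 0.001]
ft_force: [1.4, -0.4, 0.2]
width: 26.2
grasp_force: 0.0
```

```bash
python3 - <<'E'
from h import *
d=snap('wrist','w14');s=snap('scene','s3');t=snap('top','t4');o=readout.get_obs();print(o['t'],o['ee_pos'],o['ft_force'],o['width'])
for n,x,b in(('top',t,'t0'),('scene',s,'s0')):
    a=load(b)['pixels'].astype(int);df=(x['pixels'].astype(int)-a).max(2)>30
    df=df.astype(np.uint8);k=np.zeros_like(df)
    C=[(500,-200),(760,-200),(760,5),(500,5)]
    cv2.fillPoly(k,[np.array([proj(x,[*c,5]) for c in C]).astype(np.int32)],1)
    ys,xs=np.nonzero(df*k);w=np.array([onz(x,u,v,7) for u,v in zip(xs,ys)]);print(n,len(w),w[:,:2].min(0).round(),w[:,:2].max(0).round(),np.median(w[:,:2],0).round())
print('block diff',(np.abs(t['pixels'].astype(int)-load('t0')['pixels']).max(2)>40)[170:255,365:415].sum(),(np.abs(s['pixels'].astype(int)-load('s0')['pixels']).max(2)>40)[120:195,200:270].sum())
E
```

```text
55.6 [467.98479031 -77.39817154 342.53923746] [-0.06337353  0.06481856 -0.08165719] 26.4703503104055
top 2751 [ 501. -153.] [648.   7.] [562. -69.]
scene 231 [ 553. -150.] [650. -47.] [613. -86.]
block diff 2 6
```

The ring lies flat in the tray: extent x 553–650, y −150 to −47, centred near (601, −98), about 20 mm from the tray centre. The pick region matches the start picture. Handing in.

```bash
python3 -c "
from workcell import ctrl
print(ctrl.close_job())"
```

```text
the job is handed in; nothing more can be done
None
```

The job is handed in at about 56 s of the 72 s limit: the ring is out of the well and lying flat in the tray, about 20 mm from its centre. The pick hangs back in its original hole, and no forces or falls near the limits showed in the readings. I checked the final state only by image measurements because my ten viewed pictures were used up, and the hand-in returned no verdict.

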